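Sort the laundry oddments

ROBOT

A 6-joint arm with a two-finger parallel gripper is mounted at the origin on the work surface. World frame = base frame: x ahead of the robot, y to its left, z up, the work surface at z = 0. Lengths are in m, angles in rad, forces in N, time in s.
With the tool pointing down it reaches from about 0.3 to 0.825 m from the base axis. Payload 5.4 kg.
Tool frame: the origin (TCP) lies midway between the tips of the shut fingers; the grasp point (between the pads) lies env.grip_depth behind it (env.grip_depth is the distance from the TCP to the grasp point, in m); z points along the fingers, y is the line along which they close (so a half turn about z gives the same grasp; the last joint's range is limited). The gripper opens to 92 mm and grips with 3 to 60 N. Pads are 20 mm wide; open, the fingers measure 128 mm over their backs; the gripper's body (75 mm by 189 mm) begins 69 mm behind the grasp point.
Start: joints at [1.065, 0.158, 1.597, -0, 1.386, -0.21], TCP at [0.168, 0.55, 0.186] pointing down, gripper open.
Joint ranges: [-2.91, 2.91], [-0.94, 2.29], [0.18, 2.7], [-1.29, 4.43], [0.17, 2.64], [-3, 3]. Speed limits (rad/s): [2.57, 2.57, 3.14, 3.14, 3.14, 3.14].

INTERFACE

Orientations are given as a 3x3 rotation matrix whose columns are the frame's x, y, z axes.
In Python, from station import env gives the robot as it stands. The module is installed in compiled form; this text tells all that it offers.
- The arm moves only by the tool move_arm, never from a script. Its argument "steps" is a list of rows, each an object with "linear": the shift along the world's x, y, z in units of 50 mm (1.0 is 50 mm), a list of three; "rot": the turn, a rotation vector about the world's x, y, z in units of 5 degrees (1.0 is 5 degrees), a list of three; "hand": the finger opening in mm, from 0 to 91.9. A call has 1 to 12 rows; each row shifts and turns the commanded pose from where the row before left it; what a row does not reach is not made up. A row lasts 1/10 s, in which the tool goes at most 50 mm and 8.59 degrees, less where a joint would pass 70% of its speed; a pose out of reach is approached as far as the arm can. A call is refused whole if a number of a shift passes 1 or a number of a turn 1, either way. A call with a gripper value outside its range is refused whole. The fingers move at their own pace and stop on an object; "force" is the grip in N (left out, the last holds). Time passes only in rows, so rows that do not move let the fingers close. It gives the time, the measured TCP pose, the force, the opening and the grip force at its end, in the units of the state.
- env.sense(): the state, without advancing time (a new reading comes with each control period).
- env.capture(name): name is "scene" or "top" or "wrist"; returns the picture (480x640x3 uint8, red, green, blue); there is no depth.
- env.camera_params(name): a dict with "mtx" (3x3 intrinsics, pixels), "rvec" (rotation vector, rad) and "tvec" (3), from world to camera coordinates, as OpenCV has them; the wrist camera has in their place "mount" (4x4, takes a point from camera to tool coordinates, whose origin is the TCP and whose axes are the flange's). Camera axes: x right, y down, z forward; pixel columns grow to the right and rows downward; lengths in m; the calibration is good to about 2 mm. A picture is of the moment at which its call begins: read the wrist's pose just before it. camera_params takes no time and is no camera call.
- env.close_job(): hands the job in; it is judged then, once.
The state is a dict: "t": time; "q": joint angles; "joint_velocities": joint speeds; "tau": joint torques, N m; "tool_pos": TCP position; "ee_rot": TCP orientation; "force": force on the tool from outside, world axes, zero at the start; "moment": the same for the moment, N m; "grip_width": finger opening in m; "grasp_force": force on a finger pad.
Only numpy, scipy, OpenCV 4.12 (cv2) and the standard library are available. Lean on these libraries where they do the work, as an engineer would, in place of code of your own. Each camera call takes 0.05 s, during which the arm holds its last target. There are 200 camera calls.

TASK

Tidy up the oddments on the laundry counter: lay both wooden clothes pegs flat in the oblong tray, stand both dosing caps upright in the round dish, and stand the washing machine's levelling foot upright in the square tray, everything fully inside and resting on the tray floor, not on top of one another. Leave the bar of soap and the scrubbing brush where they lie.

Things in the scene. Friction and masses are not known exactly. Their poses are not given: they have to be found in the camera images.
- peg_a: Wooden spring clothes peg lying on its side, one of two alike: 74 long, 14 wide, 12 high; about 15 g. Origin at its centre, 6 above the counter as it lies; x along its length, z up. Either one may be gripped across its 14 mm width; it is rigid there, it does not open.
- peg_b: Wooden spring clothes peg lying on its side, one of two alike: 74 long, 14 wide, 12 high; about 15 g. Origin at its centre, 6 above the counter as it lies; x along its length, z up. Either one may be gripped across its 14 mm width; it is rigid there, it does not open.
- cap_a: White plastic dosing cap of a detergent bottle, one of two alike: a small open cup standing mouth up, 42 high, outer diameter 41 at the foot and 47 at the rim, wall 3; about 30 g. Origin at the centre of its underside, z up along its axis.
- cap_b: White plastic dosing cap of a detergent bottle, one of two alike: a small open cup standing mouth up, 42 high, outer diameter 41 at the foot and 47 at the rim, wall 3; about 30 g. Origin at the centre of its underside, z up along its axis.
- foot: Washing machine levelling foot standing on its disc: black rubber disc 44 in diameter and 12 high, on it a steel nut 20 in diameter up to height 20, then a plain steel stud 12 in diameter up to height 62 to grip by; about 90 g. Origin at the centre of its underside, z up along the stud.
- oblong_tray: Grey plastic rectangular tray, fixed to the counter: outside 110 (x) by 150 (y), 20 high, walls and floor 4 thick, open on top. Origin at the centre of its underside on the counter; x along the short side, y along the long side. Home of the two clothes pegs, which fit side by side along its x.
- round_dish: Grey plastic round dish, fixed to the counter: outside diameter 152, 20 high, wall and floor 4 thick, straight-sided, open on top. Origin at the centre of its underside on the counter, z up. Home of the two dosing caps, which fit side by side.
- square_tray: Grey plastic square tray, fixed to the counter: outside 104 by 104, 20 high, walls and floor 4 thick, open on top. Origin at the centre of its underside on the counter; x and y along its sides. Home of the levelling foot.
- soap: Bar of soap, cream, 76 by 48 by 24 high, loose among the oddments; to be left where it lies. Origin at the centre of its underside, x along its length.
- brush: Small wooden scrubbing brush, bristles down, 80 by 36 by 26 high, loose among the oddments; to be left where it lies. Origin at the centre of its underside, x along its length.
Things that resemble listed ones, but are neither listed nor needed, are in the scene too. What is shaped like the cap_b but blue is not meant.

How it is judged:
By the outcome, as a careful person would: the job done as asked, in the order asked, and still so for the second after the job is handed in, with the robot touching nothing.
It also fails if it takes over 106 s, if anything falls off the work surface, if the arm or the gripper's body presses on something with over 40 N, if the wrist force passes 120 N, or if a joint passes its speed limit or range.

## Working session

There is one attempt and no reset: what is moved stays moved. The work goes in short steps, Python scripts to look and compute and a tool call to move; the robot and the scene stay as the last step left them, time stands still between calls to the robot, and variables do not carry over. Pictures are saved under pics/ and viewed, at most 14 in all, crops included, and the job is handed in when it is done.

Besides the shell and the picture viewer there is one more tool, called after "Call:" by a JSON object that holds its "api" and its "payload". move_arm: Moves the arm, as the interface text tells. Its arguments: {"type":"object","properties":{"steps":{"type":"array","items":{"type":"object","properties":{"linear":{"type":"array","items":{"type":"number"}},"rot":{"type":"array","items":{"type":"number"}},"hand":{"type":"number"}}}},"force":{"type":"number"}},"required":["steps"]}

```bash
mkdir -p pics; python3 - <<'E'
from station import env
import cv2
for n in("top","scene"):
    cv2.imwrite(f"pics/{n}0.png",env.capture(n)[:,:,::-1])
    print(env.camera_params(n))
print(env.camera_params("wrist"),env.grip_depth);s=env.sense();print(s)
E
```

```text
{'mtx': array([[436.24651884,   0.        , 319.07325196],
       [  0.        , 436.24651884, 234.6375649 ],
       [  0.        ,   0.        ,   1.        ]]), 'rvec': array([ 2.08604009, -2.13424151,  0.18841494]), 'tvec': array([0.00514665, 0.48809388, 0.72037335])}
{'mtx': array([[552.09199312,   0.        , 331.4872109 ],
       [  0.        , 552.09199312, 233.16053411],
       [  0.        ,   0.        ,   1.        ]]), 'rvec': array([ 1.54500757,  2.32614113, -0.62050389]), 'tvec': array([ 0.1854299 , -0.38968401,  1.48537586])}
{'mtx': array([[373.71931637,   0.        , 319.37583168],
       [  0.        , 373.71931637, 249.52871962],
       [  0.        ,   0.        ,   1.        ]]), 'mount': array([[-6.23346098e-04, -9.57238226e-01, -2.89300172e-01,
         8.16927880e-02],
       [ 9.99999786e-01, -5.39699948e-04, -3.68905910e-04,
        -8.16151217e-04],
       [ 1.96995552e-04, -2.89300340e-01,  9.57238358e-01,
        -1.99166747e-01],
       [ 0.00000000e+00,  0.00000000e+00,  0.00000000e+00,
         1.00000000e+00]])} 0.0187
{'t': 0.1, 'q': array([ 1.06487345e+00,  1.58981116e-01,  1.59808878e+00,  2.85665300e-06,
        1.38622856e+00, -2.10112117e-01]), 'joint_velocities': array([ 0.00089543, -0.00135209, -0.00159935, -0.00080329, -0.00307661,
        0.00275766]), 'tau': array([-8.00201469e-04, -3.86502349e+01, -3.22960854e+01,  7.02132960e-02,
        3.38925468e-02, -7.08580023e-05]), 'tool_pos': array([0.16734188, 0.54946626, 0.18462897]), 'ee_rot': array([[-9.56565805e-01,  2.91515306e-01, -8.29110392e-04],
       [ 2.91516264e-01,  9.56564711e-01, -1.49074573e-03],
       [ 3.58522545e-04, -1.66769555e-03, -9.99998545e-01]]), 'force': array([ 0.80845471, -0.90737309, -0.6004766 ]), 'moment': array([0.02813123, 0.01130827, 0.01924094]), 'grasp_force': 0.0, 'grip_width': 0.0920913206763635}
```

View pics/top0.png

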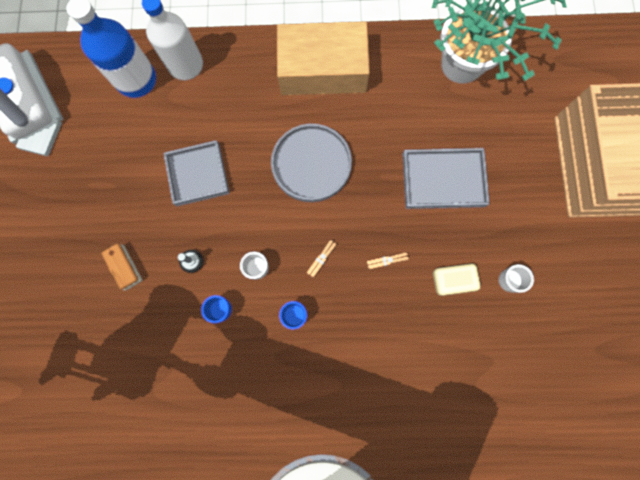

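View pics/scene0.png

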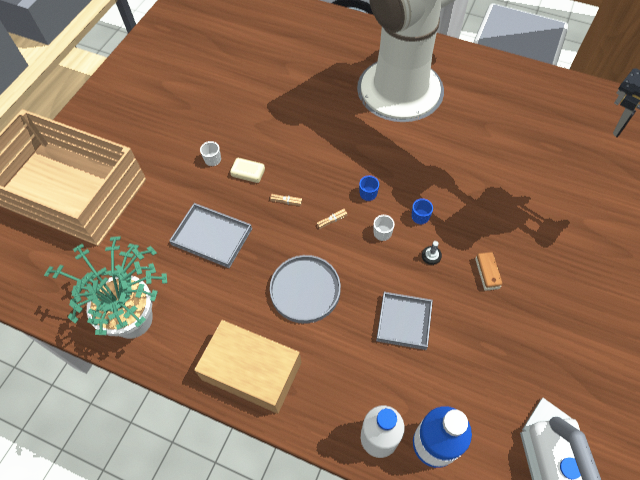

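Top view: white caps at (254,265) and (516,278), blue look-alikes at (215,309) and (292,315). The pegs are at (322,259) and (387,261), the foot at (190,260), and the square tray, round dish and oblong tray at (197,172), (312,162) and (446,178). Next I'll measure these and enlarge the crop.

```bash
cat > h.py <<'E'
from station import env
import cv2, numpy as np
def cast(name,px,z):
    c=env.camera_params(name);K=c["mtx"];R=cv2.Rodrigues(c["rvec"])[0];t=c["tvec"]
    p=np.c_[cv2.undistortPoints(np.float64(px).reshape(-1,1,2),K,None)[:,0],np.ones(len(np.reshape(px,(-1,2))))]
    d=p@R;o=-R.T@t
    return o+d*((z-o[2])/d[:,2])[:,None]
def proj(name,X):
    c=env.camera_params(name)
    return cv2.projectPoints(np.float64(X).reshape(-1,1,3),c["rvec"],c["tvec"],c["mtx"],None)[0][:,0]
def comps(m,amin):
    cs=cv2.findContours(m.astype(np.uint8),cv2.RETR_EXTERNAL,cv2.CHAIN_APPROX_NONE)[0]
    return [c for c in cs if cv2.contourArea(c)>amin]
def hsv(im): return cv2.cvtColor(im,cv2.COLOR_RGB2HSV)
E
python3 - <<'E'
from h import *
im=cv2.imread("pics/top0.png")[:,:,::-1].copy();h=hsv(im)
H,S,V=[h[...,i].astype(int) for i in range(3)]
roi=np.zeros(H.shape,bool);roi[125:330,95:545]=1
np.set_printoptions(precision=4,suppress=True)
def rep(tag,m,amin,z):
    for c in comps(m&roi,amin):
        x=cv2.boundingRect(c);P=cast("top",c.reshape(-1,2),z)[:,:2].astype(np.float32)
        r=cv2.minAreaRect(P*1000);k=cv2.minEnclosingCircle(P*1000)
        print(tag,x,"rect",np.round(r[0],1),np.round(r[1],1),round(r[2],1),"circ",np.round(k[0],1),round(k[1],1))
rep("grey",(S<70)&(V>80)&(V<190),1000,.02)
rep("white",(S<50)&(V>150),60,.042)
rep("peg",(H>5)&(H<25)&(V>190)&(S>50),60,.012)
rep("pale",(V>190)&(S<130),60,.012)
rep("dark",(V<45),60,.012)
cv2.imwrite("pics/crop.png",cv2.resize(im[225:335,95:545],(800,196),interpolation=cv2.INTER_CUBIC)[:,:,::-1])
E
```

```text
grey (402, 148, 88, 61) rect [ 596.7 -242.9] [155.6 116.1] 89.8 circ [ 596.1 -242.5] 94.5
grey (164, 140, 65, 66) rect [619.3 225.6] [111.9 108.5] 12.5 circ [619.7 225.4] 75.4
grey (271, 125, 81, 77) rect [633.3   7.1] [151.8 151.4] 88.3 circ [634.9   7. ] 78.3
white (436, 266, 43, 28) rect [ 404.8 -242.9] [40.9 68.7] 6.3 circ [ 404.4 -242.5] 37.6
white (499, 264, 35, 29) rect [ 401.3 -346.3] [47.7 57. ] 41.8 circ [ 402.  -344.3] 30.2
white (178, 252, 21, 17) rect [449.1 226.5] [29.  35.5] 2.4 circ [451.2 227.5] 19.6
white (240, 251, 28, 29) rect [438.4 110.8] [48.2 47.9] 44.8 circ [437.6 111.2] 25.2
white (404, 148, 84, 58) rect [ 591.3 -236.2] [143.2 106.6] 89.7 circ [ 591.6 -236.3] 88.6
white (164, 141, 63, 62) rect [614. 220.] [100.9  99.1] 12.5 circ [613.7 220.4] 69.5
white (271, 125, 80, 75) rect [626.9   7.2] [145.5 143.4] 88.3 circ [628.5   7.2] 73.7
peg (307, 260, 15, 17) rect [433.4   5.3] [15.7 28.8] 53.3 circ [433.7   5.7] 15.2
peg (367, 257, 18, 12) rect [ 440.7 -106.3] [16.2 29.2] 11.2 circ [ 440.8 -106.9] 15.9
peg (385, 253, 23, 12) rect [ 448.1 -145. ] [15.4 39.1] 10.
[... 265 characters left out ...]
6.7 -362.3] 25.4
pale (434, 264, 46, 31) rect [ 407.3 -250.9] [47.9 77.3] 6.3 circ [ 407.4 -250.9] 41.9
pale (182, 260, 16, 9) rect [445.3 232.7] [13.4 28. ] 6.9 circ [450.  233.2] 14.1
pale (367, 253, 41, 16) rect [ 444.8 -128.1] [15.8 73.6] 11.2 circ [ 445.2 -128. ] 37.1
pale (240, 252, 27, 27) rect [441.9 116.4] [48.1 47.7] 0.2 circ [442.  116.4] 25.2
pale (307, 241, 29, 36) rect [451.3  -8. ] [15.7 73.5] 53.3 circ [451.9  -7.3] 37.0
pale (179, 167, 25, 22) rect [610.9 233.3] [54.1 25.1] 56.3 circ [608.2 235.2] 27.2
pale (409, 154, 74, 51) rect [ 595.8 -245. ] [131.   97.6] 89.7 circ [ 596.6 -244.3] 80.1
pale (279, 130, 69, 68) rect [634.8   2.8] [135.4 126.4] 19.6 circ [634.9   4.7] 68.5
```

View pics/crop.png

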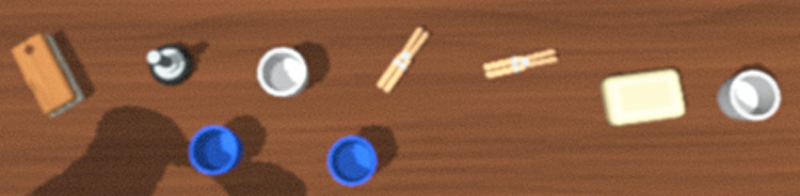

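The enlarged crop shows the two white open cups at crop (283,72) and (750,95). They have 47 mm rims and match the caps; the blue ones at (214,150) and (352,160) are decoys. I'll cross-check the positions with the scene view and measure the foot and trays more exactly.

```bash
python3 - <<'E'
from h import *
np.set_printoptions(precision=1,suppress=True)
T=cv2.imread("pics/top0.png")[:,:,::-1].copy();Sc=cv2.imread("pics/scene0.png")[:,:,::-1].copy()
def tri(a,b): # rays across two views
    Ps=[]
    for n,p in(("top",a),("scene",b)):
        c=env.camera_params(n);R=cv2.Rodrigues(c["rvec"])[0];Ps.append(c["mtx"]@np.c_[R,c["tvec"]])
    X=cv2.triangulatePoints(Ps[0],Ps[1],np.float64(a).reshape(2,1),np.float64(b).reshape(2,1))
    return X[:3,0]/X[3,0]*1000
def blobs(im,name,f,box,z,amin=40):
    h=hsv(im);H,S,V=[h[...,i].astype(int) for i in range(3)]
    m=np.zeros(H.shape,bool);x,y,w,hh=box;m[y:y+hh,x:x+w]=1
    for c in comps(f(H,S,V)&m,amin):
        P=cast(name,c.reshape(-1,2),z)[:,:2].astype(np.float32)*1000
        r=cv2.minAreaRect(P);e=cv2.fitEllipse(c)
        print(name,z,"rect",np.array(r[0]),np.array(r[1]),round(r[2],1),"px ellipse",np.array(e[0]),np.array(e[1]))
pale=lambda H,S,V:(V>190)&(S<130)
white=lambda H,S,V:(V>190)&(S<60)
grey=lambda H,S,V:(S<70)&(V>80)
dark=lambda H,S,V:(V<60)
print("caps");
blobs(T,"top",pale,(499,255,50,45),.042);blobs(T,"top",pale,(235,245,40,40),.042)
blobs(Sc,"scene",grey,(195,135,30,35),.042);blobs(Sc,"scene",grey,(368,210,30,35),.042)
print("pegs");blobs(Sc,"scene",lambda H,S,V:(V>170)&(S<150),(265,185,85,48),.012)
print("foot");blobs(T,"top",dark,(170,240,40,40),.012,20);blobs(Sc,"scene",dark,(415,240,30,30),.012,20)
blobs(T,"top",white,(170,240,40,40),.062,5);blobs(Sc,"scene",white,(415,235,30,30),.062,5)
print("trays");
for b in((160,200,100,75),(260,245,90,85),(365,285,75,70)):blobs(Sc,"scene",lambda H,S,V:(S<90)&(V>60),b,.02,500)
print("blue");blobs(T,"top",lambda H,S,V:(H>105)&(H<125)&(S>150),(190,280,130,60),.042)
a=cv2.resize(T[235:285,165:280],None,fx=4,fy=4,interpolation=cv2.INTER_CUBIC);b=cv2.resize(Sc[205:280,365:480],None,fx=4,fy=4,interpolation=cv2.INTER_CUBIC)
cv2.imwrite("pics/foot.png",np.vstack([a,b])[:,:,::-1])
E
```

```text
caps
top 0.042 rect [ 403.7 -349.3] [48.2 46.6] 88.7 px ellipse [519.2 278.3] [26.3 28.5]
top 0.042 rect [438.  111.3] [46.3 45.9] 0.2 px ellipse [252.9 264.9] [26.3 26.8]
scene 0.042 rect [ 415.5 -342.5] [76.8 46.5] 36.0 px ellipse [210.4 152.9] [19.3 25.5]
scene 0.042 rect [448.8 111.6] [67.2 46.3] 8.7 px ellipse [382.9 227. ] [20.7 26.2]
pegs
scene 0.012 rect [453.3  -7.9] [21.  74.1] 53.2 px ellipse [333.8 216.5] [ 6.9 36.9]
scene 0.012 rect [ 445.4 -130.3] [15.9 73.5] 11.6 px ellipse [288.  198.5] [ 5.3 41.1]
foot
top 0.012 rect [450.6 220.3] [22.8 39.4] 78.6 px ellipse [189.4 260.6] [21.3 24.9]
scene 0.012 rect [464.3 233.7] [29.7 41.1] 22.8 px ellipse [431.1 255.3] [16.2 17.3]
top 0.062 rect [438.5 216.8] [12.6 26.2] 6.9 px ellipse [189.6 264.1] [ 7.6 15.4]
top 0.062 rect [452.8 232.5] [10.6  8.7] 88.6 px ellipse [180.9 256.5] [5.5 6.5]
top 0.062 rect [456.8 217.8] [12.1  3.5] 88.6 px ellipse [189.2 254. ] [2.2 7.2]
scene 0.062 rect [484.4 237.6] [14. 28.] 55.3 px ellipse [433.5 255.3] [ 6.8 11.9]
scene 0.062 rect [453.9 231.8] [ 9.7 10.7] 22.7 px ellipse [435.3 243. ] [4.2 5. ]
trays
scene 0.02 rect [ 602.3 -241.9] [157.9 119. ] 89.6 px ellipse [210.9 234.8] [54.7 78.8]
scene 0.02 rect [641.3   7. ] [157.5 151.4] 22.8 px ellipse [304.7 288.6] [67.9 71.1]
scene 0.02 rect [626.4 226.3] [112.4 105. ] 12.4 px ellipse [404.4 320.5] [58.2 60.4]
blue
top 0.042 rect [350.9  41.7] [42.4 44.4] 43.8 px ellipse [293.  314.6] [25.5 26.2]
top 0.042 rect [363.2 174.7] [44.6 48.6] 1.1 px ellipse [215.7 309. ] [25.9 28.4]
```

View pics/foot.png

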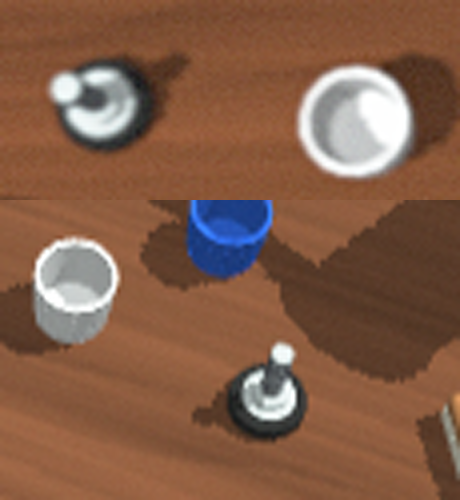

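The views agree: foot stud (453,232) mm, caps (404,-349) and (438,111), pegs (452,-8) and (445,-129). Trays: oblong (597,-243), dish (634,7), square (620,225). I'll do the pegs first.

Call:
{"api": "move_arm", "payload": {"steps": [{"linear": [0.41, -0.8, -0.1], "rot": [0, 0, -0.33], "hand": 30}, {"linear": [0.41, -0.8, -0.1], "rot": [0, 0, -0.33], "hand": 30}, {"linear": [0.41, -0.8, -0.1], "rot": [0, 0, -0.33], "hand": 30}, {"linear": [0.41, -0.8, -0.1], "rot": [0, 0, -0.33], "hand": 30}, {"linear": [0.41, -0.8, -0.1], "rot": [0, 0, -0.33], "hand": 30}, {"linear": [0.41, -0.8, -0.1], "rot": [0, 0, -0.33], "hand": 30}, {"linear": [0.41, -0.8, -0.1], "rot": [0, 0, -0.33], "hand": 30}, {"linear": [0.41, -0.8, -0.1], "rot": [0, 0, -0.33], "hand": 30}, {"linear": [0.41, -0.8, -0.1], "rot": [0, 0, -0.33], "hand": 30}, {"linear": [0.41, -0.8, -0.1], "rot": [0, 0, -0.33], "hand": 30}, {"linear": [0.41, -0.8, -0.1], "rot": [0, 0, -0.33], "hand": 30}, {"linear": [0.41, -0.8, -0.1], "rot": [0, 0, -0.33], "hand": 30}], "force": 20}}

```text
t: 1.3
tool_pos: [0.4139, 0.0682, 0.1251]
ee_rot: [[-0.8, 0.6, 0.0], [0.6, 0.8, 0.0], [0.0, 0.0, -1.0]]
force: [1.2, -0.6, 1.0]
grip_width: 0.0299
grasp_force: 0.0
```

Call:
{"api": "move_arm", "payload": {"steps": [{"linear": [0.38, -0.76, 0], "hand": 30}, {"linear": [0.38, -0.76, -0.3], "hand": 30}, {"linear": [0, 0, -0.5], "hand": 30}, {"linear": [0, 0, -0.3], "hand": 30}, {"linear": [0, 0, 0], "hand": 30}]}}

```text
schema error: expected keys linear, rot, hand
```

```bash
python3 - <<'E'
from h import *
s=env.sense();print(s["tool_pos"],s["ee_rot"][:,1]);im=env.capture("wrist");cv2.imwrite("pics/w1.png",im[:,:,::-1])
# project wrist peg mask to z=.012
c=env.camera_params("wrist");T=np.eye(4);T[:3,:3]=s["ee_rot"];T[:3,3]=s["tool_pos"];M=T@c["mount"]
h=hsv(im);m=(h[...,2]>190)&(h[...,1]<150)
for k in comps(m,300):
    p=np.c_[cv2.undistortPoints(k.astype(float),c["mtx"],None)[:,0],np.ones(len(k))]@M[:3,:3].T
    o=M[:3,3];X=o+p*((.012-o[2])/p[:,2])[:,None]
    print(cv2.boundingRect(k),cv2.minAreaRect((X[:,:2]*1000).astype(np.float32)))
E
```

```text
[0.41390511 0.06822528 0.12514663] [5.99504921e-01 8.00371050e-01 1.77476100e-04]
(329, 439, 56, 41) ((632.0381469726562, -46.77997589111328), (59.335086822509766, 52.902565002441406), 53.119651794433594)
(31, 438, 41, 16) ((427.8533020019531, -288.8243408203125), (41.470848083496094, 19.316728591918945), 53.119667053222656)
(234, 421, 168, 4) ((569.3865356445312, -51.78474426269531), (169.58999633789062, 3.698613166809082), 53.12028503417969)
(520, 238, 120, 146) ((629.7880249023438, 228.9447021484375), (105.8035659790039, 105.3895034790039), 12.396910667419434)
(353, 204, 60, 64) ((446.9195556640625, 110.67761993408203), (52.08959197998047, 55.33917236328125), 47.109657287597656)
(493, 138, 38, 38) ((453.7676086425781, 231.3623504638672), (28.37148666381836, 29.517425537109375), 46.88995361328125)
```

View pics/w1.png

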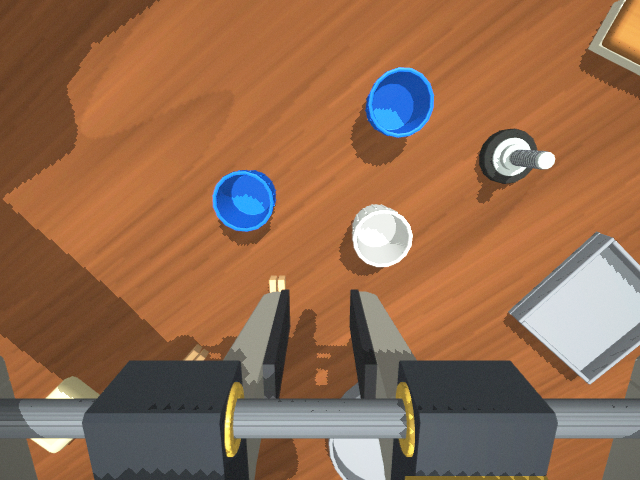

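The wrist view shows the foot at (508,157), the white cap at (382,236) and the blue cups. The wrist ray for the foot agrees with my measurement to within 2 mm. All keys are needed in each row; moving on.

Call:
{"api": "move_arm", "payload": {"steps": [{"linear": [0.38, -0.76, 0], "rot": [0, 0, 0], "hand": 30}, {"linear": [0.38, -0.76, -0.3], "rot": [0, 0, 0], "hand": 30}, {"linear": [0, 0, -0.6], "rot": [0, 0, 0], "hand": 30}, {"linear": [0, 0, -0.6], "rot": [0, 0, 0], "hand": 30}, {"linear": [0, 0, -0.5], "rot": [0, 0, 0], "hand": 30}, {"linear": [0, 0, -0.2], "rot": [0, 0, 0], "hand": 30}, {"linear": [0, 0, -0.2], "rot": [0, 0, 0], "hand": 30}, {"linear": [0, 0, 0], "rot": [0, 0, 0], "hand": 30}], "force": 20}}

```text
t: 2.15
tool_pos: [0.4511, -0.0057, 0.005]
ee_rot: [[-0.801, 0.598, -0.001], [0.598, 0.801, 0.0], [0.001, -0.0, -1.0]]
force: [-0.1, 0.3, -0.8]
grip_width: 0.0298
grasp_force: 0.0
```

Close, lift, and check the grip.

Call:
{"api": "move_arm", "payload": {"steps": [{"linear": [0, 0, 0], "rot": [0, 0, 0], "hand": 5}, {"linear": [0, 0, 0], "rot": [0, 0, 0], "hand": 5}, {"linear": [0, 0, 0], "rot": [0, 0, 0], "hand": 5}, {"linear": [0, 0, 0], "rot": [0, 0, 0], "hand": 5}, {"linear": [0, 0, 0.4], "rot": [0, 0, 0], "hand": 5}, {"linear": [0, 0, 0.8], "rot": [0, 0, 0], "hand": 5}, {"linear": [0, 0, 0], "rot": [0, 0, 0], "hand": 5}], "force": 20}}

```text
t: 2.85
tool_pos: [0.4558, -0.0071, 0.0706]
ee_rot: [[-0.801, 0.598, 0.01], [0.598, 0.801, -0.003], [-0.009, 0.004, -1.0]]
force: [1.2, -0.0, -0.5]
grip_width: 0.0051
grasp_force: 0.0
```

```bash
python3 - <<'E'
from h import *
print(env.sense()["tool_pos"])
a=env.capture("top")[200:320,230:450];b=env.capture("scene")[120:280,230:430]
r=lambda a:cv2.resize(a,(790,int(790*a.shape[0]/a.shape[1])))
cv2.imwrite("pics/g1.png",cv2.resize(np.vstack([r(a),r(b)]),(540,int(540*(r(a).shape[0]+r(b).shape[0])/790)) )[:,:,::-1])
E
```

```text
[ 0.45584316 -0.00713685  0.0705809 ]
```

View pics/g1.png

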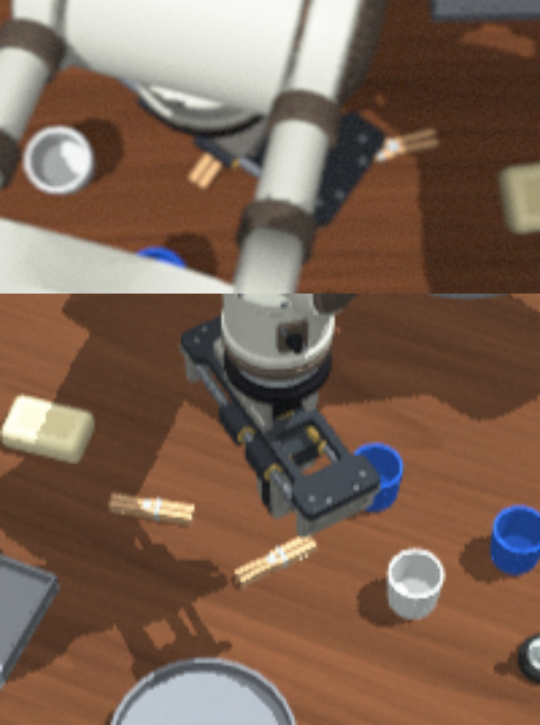

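The peg is still on the counter at about scene pixel (332,218) and the gripper is empty. I'll measure where the peg is now and where the TCP projects.

```bash
python3 - <<'E'
from h import *
s=env.sense();im=env.capture("scene");print(s["tool_pos"],s["grip_width"],s["q"],s["ee_rot"].round(3).tolist())
h=hsv(im).astype(int)
m=np.zeros(im.shape[:2],bool);m[185:233,265:350]=1
for c in comps(m&(h[...,2]>170)&(h[...,1]<150),40):
    P=cast("scene",c.reshape(-1,2),.012)[:,:2].astype(np.float32)*1000;print(cv2.minAreaRect(P))
p=s["tool_pos"];print(proj("scene",[p,[p[0],p[1],0],[.452,-.007,.006]]))
cv2.imwrite("pics/s2.png",cv2.resize(im[100:240,260:420],(800,700))[:600,:,::-1])
E
```

```text
[ 0.45262088 -0.0062603   0.06651787] 0.004805700048509009 [-2.81905343e-01 -3.34013932e-02  2.04757981e+00 -8.43845641e-07
  1.12463335e+00 -1.21131798e+00] [[-0.801, 0.598, 0.003], [0.598, 0.801, -0.001], [-0.003, 0.001, -1.0]]
((453.42413330078125, -8.017253875732422), (21.01690673828125, 73.89604187011719), 53.20184326171875)
((445.1606140136719, -129.16387939453125), (15.919387817382812, 71.17046356201172), 11.594922065734863)
[[333.02277031 205.07558483]
 [333.07432547 220.55643455]
 [332.87888647 218.89956709]]
```

View pics/s2.png

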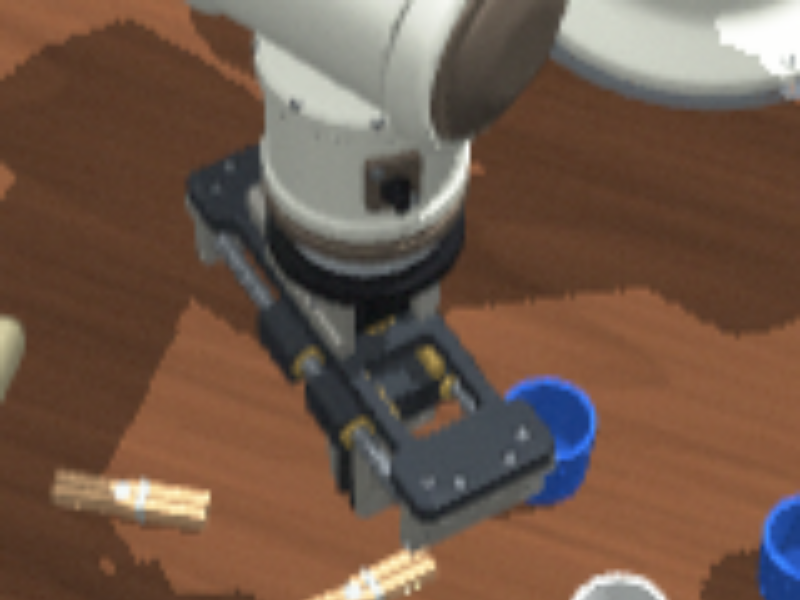

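The peg hasn't moved at all, and the TCP projects right above it. So the fingers close slowly, and I lifted before they touched. I'll repeat with a longer close.

Call:
{"api": "move_arm", "payload": {"steps": [{"linear": [0, -0.03, 0], "rot": [0, 0, 0], "hand": 26}, {"linear": [0, 0, 0], "rot": [0, 0, 0], "hand": 26}, {"linear": [0, 0, 0], "rot": [0, 0, 0], "hand": 26}, {"linear": [0, 0, 0], "rot": [0, 0, 0], "hand": 26}, {"linear": [0, 0, 0], "rot": [0, 0, 0], "hand": 26}, {"linear": [0, 0, -0.6], "rot": [0, 0, 0], "hand": 26}, {"linear": [0, 0, -0.45], "rot": [0, 0, 0], "hand": 26}, {"linear": [0, 0, -0.2], "rot": [0, 0, 0], "hand": 26}, {"linear": [0, 0, 0], "rot": [0, 0, 0], "hand": 26}, {"linear": [0, 0, 0], "rot": [0, 0, 0], "hand": 26}], "force": 20}}

```text
t: 4.0
tool_pos: [0.4523, -0.0077, 0.0037]
ee_rot: [[-0.801, 0.598, 0.001], [0.598, 0.801, -0.0], [-0.001, 0.0, -1.0]]
force: [0.2, -0.2, 0.0]
grip_width: 0.0263
grasp_force: 0.0
```

Call:
{"api": "move_arm", "payload": {"steps": [{"linear": [0, 0, 0], "rot": [0, 0, 0], "hand": 5}, {"linear": [0, 0, 0], "rot": [0, 0, 0], "hand": 5}, {"linear": [0, 0, 0], "rot": [0, 0, 0], "hand": 5}, {"linear": [0, 0, 0], "rot": [0, 0, 0], "hand": 5}, {"linear": [0, 0, 0], "rot": [0, 0, 0], "hand": 5}]}}

```text
t: 4.5
tool_pos: [0.4517, -0.0075, 0.0031]
ee_rot: [[-0.801, 0.598, 0.0], [0.598, 0.801, -0.0], [-0.0, 0.0, -1.0]]
force: [0.1, 0.0, 0.2]
grip_width: 0.0053
grasp_force: 0.0
```

Call:
{"api": "move_arm", "payload": {"steps": [{"linear": [0, 0, 0], "rot": [0, 0, 0], "hand": 5}, {"linear": [0, 0, 0], "rot": [0, 0, 0], "hand": 5}, {"linear": [0, 0, 0], "rot": [0, 0, 0], "hand": 5}]}}

```text
t: 4.8
tool_pos: [0.4516, -0.0075, 0.003]
ee_rot: [[-0.801, 0.598, -0.0], [0.598, 0.801, 0.0], [0.0, -0.0, -1.0]]
force: [0.4, 0.5, 0.3]
grip_width: 0.005
grasp_force: 0.0
```

```bash
python3 - <<'E'
from h import *
s=env.sense();im=env.capture("scene");w=env.capture("wrist");p=s["tool_pos"]
print(proj("scene",[p]))
a=cv2.resize(im[150:240,280:400],(600,450),interpolation=cv2.INTER_CUBIC);b=cv2.resize(w,(200,150))
w2=cv2.resize(w[250:480,200:440],(190,182))
a2=np.zeros((450,790,3),np.uint8);a2[:,:600]=a;a2[:182,600:]=w2
cv2.imwrite("pics/s3.png",a2[:,:,::-1])
E
```

```text
[[332.75669252 219.36826067]]
```

View pics/s3.png

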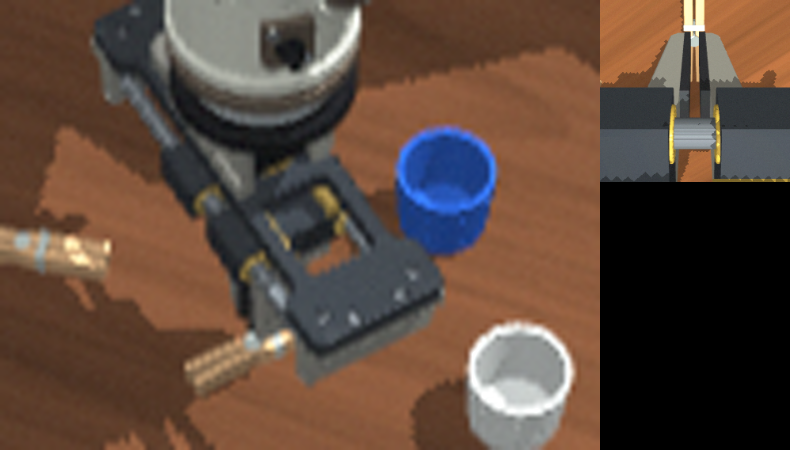

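The fingers straddle the peg line in plan but closed to 5 mm with no contact, so the tips may be above the peg. I'll check by lowering gently and watching the force.

Call:
{"api": "move_arm", "payload": {"steps": [{"linear": [0, 0, -0.02], "rot": [0, 0, 0], "hand": 5}, {"linear": [0, 0, 0], "rot": [0, 0, 0], "hand": 5}]}}

```text
t: 5.1
tool_pos: [0.4515, -0.0074, 0.0019]
ee_rot: [[-0.801, 0.598, -0.0], [0.598, 0.801, 0.0], [0.0, -0.0, -1.0]]
force: [-0.1, -0.1, -0.8]
grip_width: 0.0051
grasp_force: 0.0
```

Call:
{"api": "move_arm", "payload": {"steps": [{"linear": [0, 0, -0.02], "rot": [0, 0, 0], "hand": 5}, {"linear": [0, 0, 0], "rot": [0, 0, 0], "hand": 5}]}}

```text
t: 5.3
tool_pos: [0.4515, -0.0075, 0.0008]
ee_rot: [[-0.801, 0.598, -0.0], [0.598, 0.801, 0.0], [0.0, -0.0, -1.0]]
force: [-0.2, 0.5, -0.3]
grip_width: 0.0052
grasp_force: 0.0
```

Call:
{"api": "move_arm", "payload": {"steps": [{"linear": [0, 0, 0], "rot": [0, 0, 0], "hand": 0}, {"linear": [0, 0, 0], "rot": [0, 0, 0], "hand": 0}, {"linear": [0, 0, 0], "rot": [0, 0, 0], "hand": 0}]}}

```text
t: 5.6
tool_pos: [0.4517, -0.0075, 0.001]
ee_rot: [[-0.801, 0.598, 0.0], [0.598, 0.801, -0.0], [-0.0, 0.0, -1.0]]
force: [-0.7, 0.2, 0.2]
grip_width: 0.0006
grasp_force: 0.0
```

The fingers shut to 0.6 mm at a reported z of 0.001, so the true tip height is above the peg. I'll open and feel for the counter in small steps.

Call:
{"api": "move_arm", "payload": {"steps": [{"linear": [0, 0, 0], "rot": [0, 0, 0], "hand": 28}, {"linear": [0, 0, 0], "rot": [0, 0, 0], "hand": 28}, {"linear": [0, 0, 0], "rot": [0, 0, 0], "hand": 28}, {"linear": [0, 0, 0], "rot": [0, 0, 0], "hand": 28}, {"linear": [0, 0, -0.04], "rot": [0, 0, 0], "hand": 28}, {"linear": [0, 0, 0], "rot": [0, 0, 0], "hand": 28}]}}

```text
t: 6.2
tool_pos: [0.4514, -0.0074, -0.0013]
ee_rot: [[-0.801, 0.598, -0.001], [0.598, 0.801, 0.0], [0.0, -0.0, -1.0]]
force: [-0.0, -0.1, -0.1]
grip_width: 0.0278
grasp_force: 0.0
```

```bash
python3 - <<'E'
from h import *
s=env.sense();im=env.capture("wrist");print(s["tool_pos"],s["force"],s["grip_width"])
cv2.imwrite("pics/w2.png",cv2.resize(im[170:370,190:450],(780,600),interpolation=cv2.INTER_CUBIC)[:,:,::-1])
E
```

```text
[ 0.45136888 -0.00741639 -0.00128701] [-0.03933707 -0.07307242 -0.08712322] 0.027811598584714384
```

View pics/w2.png

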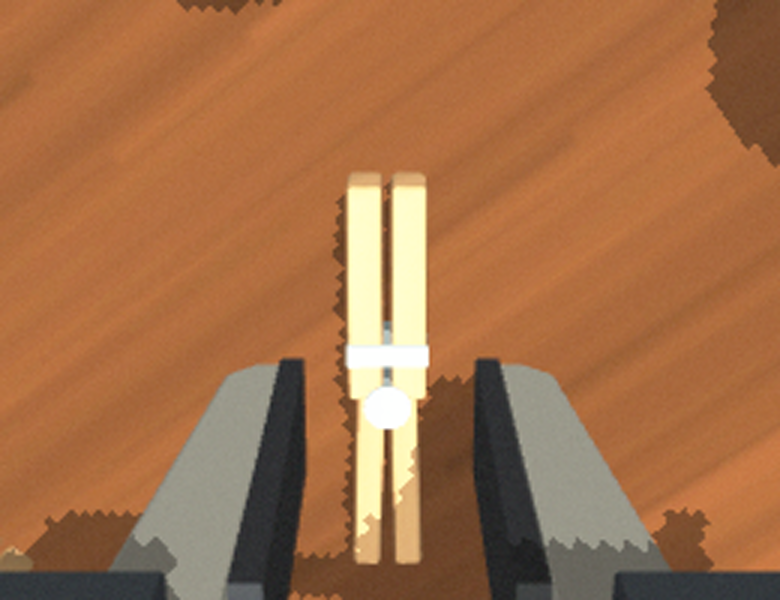

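The wrist crop shows the peg centred between the fingers, which are at crop rows 360 and below. The 57 px gap for 27.8 mm puts the tips about 25 mm nearer the camera than the stated TCP, so the real tips are roughly 25 mm above the reported z. I'll keep lowering under guard until they touch.

Call:
{"api": "move_arm", "payload": {"steps": [{"linear": [0, 0, -0.1], "rot": [0, 0, 0], "hand": 28}, {"linear": [0, 0, -0.1], "rot": [0, 0, 0], "hand": 28}, {"linear": [0, 0, 0], "rot": [0, 0, 0], "hand": 28}]}}

```text
t: 6.55
tool_pos: [0.4507, -0.0073, -0.012]
ee_rot: [[-0.801, 0.598, -0.002], [0.598, 0.801, 0.001], [0.002, -0.001, -1.0]]
force: [0.4, -0.8, -0.6]
grip_width: 0.0279
grasp_force: 0.0
```

Call:
{"api": "move_arm", "payload": {"steps": [{"linear": [0, 0, -0.08], "rot": [0, 0, 0], "hand": 28}, {"linear": [0, 0, 0], "rot": [0, 0, 0], "hand": 28}]}}

```text
t: 6.75
tool_pos: [0.4512, -0.0074, -0.0155]
ee_rot: [[-0.801, 0.598, -0.001], [0.598, 0.801, 0.0], [0.001, -0.0, -1.0]]
force: [-0.1, 0.9, 0.4]
grip_width: 0.0278
grasp_force: 0.0
```

Call:
{"api": "move_arm", "payload": {"steps": [{"linear": [0, 0, -0.06], "rot": [0, 0, 0], "hand": 28}, {"linear": [0, 0, 0], "rot": [0, 0, 0], "hand": 28}]}}

```text
t: 6.95
tool_pos: [0.4514, -0.0074, -0.0183]
ee_rot: [[-0.801, 0.598, -0.001], [0.598, 0.801, 0.0], [0.0, -0.0, -1.0]]
force: [-0.0, -0.5, -0.1]
grip_width: 0.028
grasp_force: 0.0
```

```bash
python3 - <<'E'
from h import *
s=env.sense();im=env.capture("wrist");print(s["tool_pos"],s["force"],s["grip_width"])
h=hsv(im).astype(int)
# dark pad pixels: per-row inner edges around the axis, and the peg's width
for r in range(240,330,10):
    d=np.where(h[r,:,2]<75)[0];l=d[(d<320)&(d>230)];q=d[(d>320)&(d<410)]
    y=np.where((h[r,280:360,2]>190)&(h[r,280:360,1]<150))[0]+280
    print(r,l.max() if len(l) else None,q.min() if len(q) else None,(y.min(),y.max()) if len(y) else None)
E
```

```text
[ 0.45138529 -0.00741951 -0.01829997] [-0.03103896 -0.51924175 -0.06019147] 0.02797046459795241
240 None None (np.int64(305), np.int64(332))
250 None None (np.int64(304), np.int64(333))
260 None None (np.int64(304), np.int64(332))
270 None None (np.int64(305), np.int64(332))
280 None None (np.int64(305), np.int64(332))
290 290 349 (np.int64(305), np.int64(332))
300 290 348 (np.int64(304), np.int64(333))
310 290 348 (np.int64(305), np.int64(332))
320 291 348 (np.int64(308), np.int64(329))
```

Call:
{"api": "move_arm", "payload": {"steps": [{"linear": [0, 0, -0.08], "rot": [0, 0, 0], "hand": 28}, {"linear": [0, 0, 0], "rot": [0, 0, 0], "hand": 28}]}}

```text
t: 7.2
tool_pos: [0.4512, -0.0074, -0.0224]
ee_rot: [[-0.801, 0.598, -0.001], [0.598, 0.801, 0.0], [0.001, -0.0, -1.0]]
force: [0.4, 0.5, 0.5]
grip_width: 0.0277
grasp_force: 0.0
```

Call:
{"api": "move_arm", "payload": {"steps": [{"linear": [0, 0, -0.04], "rot": [0, 0, 0], "hand": 28}, {"linear": [0, 0, 0], "rot": [0, 0, 0], "hand": 28}]}}

```text
t: 7.4
tool_pos: [0.4514, -0.0074, -0.0243]
ee_rot: [[-0.801, 0.598, -0.0], [0.598, 0.801, 0.0], [0.0, -0.0, -1.0]]
force: [0.6, -0.4, 0.4]
grip_width: 0.0283
grasp_force: 0.0
```

Call:
{"api": "move_arm", "payload": {"steps": [{"linear": [0, 0, -0.04], "rot": [0, 0, 0], "hand": 28}, {"linear": [0, 0, 0], "rot": [0, 0, 0], "hand": 28}]}}

```text
t: 7.6
tool_pos: [0.4514, -0.0074, -0.0262]
ee_rot: [[-0.801, 0.598, -0.0], [0.598, 0.801, 0.0], [0.0, -0.0, -1.0]]
force: [-0.3, -0.4, -0.3]
grip_width: 0.0279
grasp_force: 0.0
```

Call:
{"api": "move_arm", "payload": {"steps": [{"linear": [0, 0, -0.02], "rot": [0, 0, 0], "hand": 28}, {"linear": [0, 0, 0], "rot": [0, 0, 0], "hand": 28}]}}

```text
t: 7.8
tool_pos: [0.4515, -0.0075, -0.0271]
ee_rot: [[-0.801, 0.598, -0.0], [0.598, 0.801, 0.0], [0.0, -0.0, -1.0]]
force: [1.0, -0.5, 0.8]
grip_width: 0.0279
grasp_force: 0.0
```

Call:
{"api": "move_arm", "payload": {"steps": [{"linear": [0, 0, -0.02], "rot": [0, 0, 0], "hand": 28}, {"linear": [0, 0, 0], "rot": [0, 0, 0], "hand": 28}]}}

```text
t: 8.0
tool_pos: [0.4516, -0.0075, -0.0281]
ee_rot: [[-0.801, 0.598, -0.0], [0.598, 0.801, 0.0], [0.0, -0.0, -1.0]]
force: [0.2, -1.0, 0.2]
grip_width: 0.0282
grasp_force: 0.0
```

Call:
{"api": "move_arm", "payload": {"steps": [{"linear": [0, 0, 0], "rot": [0, 0, 0], "hand": 5}, {"linear": [0, 0, 0], "rot": [0, 0, 0], "hand": 5}, {"linear": [0, 0, 0], "rot": [0, 0, 0], "hand": 5}, {"linear": [0, 0, 0], "rot": [0, 0, 0], "hand": 5}, {"linear": [0, 0, 0], "rot": [0, 0, 0], "hand": 5}]}}

```text
t: 8.5
tool_pos: [0.4516, -0.0075, -0.028]
ee_rot: [[-0.801, 0.598, -0.0], [0.598, 0.801, -0.0], [-0.0, -0.0, -1.0]]
force: [-0.3, -0.3, 0.8]
grip_width: 0.0137
grasp_force: 20.0
```

It's gripped: 13.7 mm at 20 N with the reported z at -0.028. So the tips really lie about 29 mm above the reported z, and I'll use that from here. Lift and carry to the tray.

Call:
{"api": "move_arm", "payload": {"steps": [{"linear": [0, 0, 0.6], "rot": [0, 0, 0], "hand": 5}, {"linear": [0, 0, 0.7], "rot": [0, 0, 0], "hand": 5}, {"linear": [0.36, -0.51, 0], "rot": [0, 0, 0.92], "hand": 5}, {"linear": [0.36, -0.51, 0], "rot": [0, 0, 0.92], "hand": 5}, {"linear": [0.36, -0.51, 0], "rot": [0, 0, 0.92], "hand": 5}, {"linear": [0.36, -0.51, 0], "rot": [0, 0, 0.92], "hand": 5}, {"linear": [0.36, -0.51, 0], "rot": [0, 0, 0.92], "hand": 5}, {"linear": [0.36, -0.51, 0], "rot": [0, 0, 0.92], "hand": 5}, {"linear": [0.36, -0.51, 0], "rot": [0, 0, 0.92], "hand": 5}, {"linear": [0.36, -0.51, 0], "rot": [0, 0, 0.92], "hand": 5}, {"linear": [0, 0, 0], "rot": [0, 0, 0], "hand": 5}, {"linear": [0, 0, 0], "rot": [0, 0, 0], "hand": 5}]}}

```text
t: 9.7
tool_pos: [0.5952, -0.2113, 0.0365]
ee_rot: [[-1.0, 0.001, -0.001], [0.001, 1.0, 0.001], [0.001, 0.001, -1.0]]
force: [-0.8, -0.0, -0.1]
grip_width: 0.0138
grasp_force: 20.0
```

Call:
{"api": "move_arm", "payload": {"steps": [{"linear": [0, 0, -0.6], "rot": [0, 0, 0], "hand": 5}, {"linear": [0, 0, -0.4], "rot": [0, 0, 0], "hand": 5}, {"linear": [0, 0, -0.1], "rot": [0, 0, 0], "hand": 5}, {"linear": [0, 0, -0.06], "rot": [0, 0, 0], "hand": 5}, {"linear": [0, 0, -0.02], "rot": [0, 0, 0], "hand": 5}, {"linear": [0, 0, 0], "rot": [0, 0, 0], "hand": 5}]}}

```text
t: 10.3
tool_pos: [0.5964, -0.2117, -0.0208]
ee_rot: [[-1.0, -0.001, 0.002], [-0.001, 1.0, -0.001], [-0.002, -0.001, -1.0]]
force: [0.6, -0.2, 0.2]
grip_width: 0.0135
grasp_force: 20.0
```

Call:
{"api": "move_arm", "payload": {"steps": [{"linear": [0, 0, 0], "rot": [0, 0, 0], "hand": 28}, {"linear": [0, 0, 0], "rot": [0, 0, 0], "hand": 28}, {"linear": [0, 0, 0], "rot": [0, 0, 0], "hand": 28}, {"linear": [0, 0, 0.4], "rot": [0, 0, 0], "hand": 28}, {"linear": [0, 0, 0.8], "rot": [0, 0, 0], "hand": 28}, {"linear": [0, 0, 0], "rot": [0, 0, 0], "hand": 28}]}}

```text
t: 10.9
tool_pos: [0.5997, -0.2138, 0.0443]
ee_rot: [[-1.0, -0.001, 0.009], [-0.001, 1.0, -0.005], [-0.009, -0.005, -1.0]]
force: [0.7, 0.3, 0.7]
grip_width: 0.0282
grasp_force: 0.0
```

Call:
{"api": "move_arm", "payload": {"steps": [{"linear": [-0.189, 0.103, 0], "rot": [0, 0, -0.985], "hand": 28}, {"linear": [-0.189, 0.103, 0], "rot": [0, 0, -0.985], "hand": 28}, {"linear": [-0.189, 0.103, 0], "rot": [0, 0, -0.985], "hand": 28}, {"linear": [-0.189, 0.103, 0], "rot": [0, 0, -0.985], "hand": 28}, {"linear": [-0.189, 0.103, 0], "rot": [0, 0, -0.985], "hand": 28}, {"linear": [-0.189, 0.103, 0], "rot": [0, 0, -0.985], "hand": 28}, {"linear": [-0.189, 0.103, 0], "rot": [0, 0, -0.985], "hand": 28}, {"linear": [-0.189, 0.103, 0], "rot": [0, 0, -0.985], "hand": 28}, {"linear": [-0.189, 0.103, 0], "rot": [0, 0, -0.985], "hand": 28}, {"linear": [-0.189, 0.103, 0], "rot": [0, 0, -0.985], "hand": 28}, {"linear": [-0.189, 0.103, 0], "rot": [0, 0, -0.985], "hand": 28}, {"linear": [-0.189, 0.103, 0], "rot": [0, 0, -0.985], "hand": 28}]}}

```text
t: 12.1
tool_pos: [0.4817, -0.1494, 0.0377]
ee_rot: [[-0.511, 0.859, -0.0], [0.859, 0.511, 0.0], [0.0, -0.0, -1.0]]
force: [0.3, 0.1, -0.2]
grip_width: 0.0279
grasp_force: 0.0
```

Call:
{"api": "move_arm", "payload": {"steps": [{"linear": [-0.189, 0.103, 0], "rot": [0, 0, -0.985], "hand": 28}, {"linear": [-0.189, 0.103, 0], "rot": [0, 0, -0.985], "hand": 28}, {"linear": [-0.189, 0.103, 0], "rot": [0, 0, -0.985], "hand": 28}, {"linear": [-0.189, 0.103, 0], "rot": [0, 0, -0.985], "hand": 28}, {"linear": [0, 0, 0], "rot": [0, 0, 0], "hand": 28}, {"linear": [0, 0, 0], "rot": [0, 0, 0], "hand": 28}, {"linear": [0, 0, 0], "rot": [0, 0, 0], "hand": 28}]}}

```text
t: 12.8
tool_pos: [0.445, -0.1295, 0.0381]
ee_rot: [[-0.196, 0.981, 0.001], [0.981, 0.196, -0.0], [-0.0, 0.0, -1.0]]
force: [-0.2, -0.4, 0.1]
grip_width: 0.0276
grasp_force: 0.0
```

```bash
cat >> h.py <<'E'
def wrist(zp,f,amin=300):
    s=env.sense();im=env.capture("wrist");print("tool",s["tool_pos"].round(4),"psi",np.degrees(np.arctan2(s["ee_rot"][1,1],s["ee_rot"][0,1])).round(1))
    c=env.camera_params("wrist");T=np.eye(4);T[:3,:3]=s["ee_rot"];T[:3,3]=s["tool_pos"];M=T@c["mount"]
    h=hsv(im).astype(int);m=f(h[...,0],h[...,1],h[...,2])
    for k in comps(m,amin):
        p=np.c_[cv2.undistortPoints(k.astype(float),c["mtx"],None)[:,0],np.ones(len(k))]@M[:3,:3].T
        o=M[:3,3];X=o+p*((zp-o[2])/p[:,2])[:,None];r=cv2.minAreaRect((X[:,:2]*1000).astype(np.float32))
        print(cv2.boundingRect(k),np.round(r[0],1),np.round(r[1],1),round(r[2],1))
    return im
E
python3 - <<'E'
from h import *
im=wrist(.012,lambda H,S,V:(V>180)&(S<150))
cv2.imwrite("pics/w3.png",im[:,:,::-1])
E
```

```text
tool [ 0.445  -0.1295  0.0381] psi 11.3
(551, 427, 89, 8) [ 669.4 -213.8] [66.1  6.3] 11.2
(240, 427, 162, 9) [ 470.5 -253.9] [119.1   7.2] 11.2
(0, 427, 89, 8) [ 270.7 -293.1] [64.2  6.3] 11.2
(241, 421, 161, 4) [ 469.3 -246.3] [117.3   2.7] 11.2
(242, 416, 159, 4) [ 468.4 -242. ] [115.3   2.6] 11.2
(515, 369, 93, 29) [ 627.4 -184.8] [19.4 68.8] 89.6
(309, 210, 24, 112) [ 445.3 -128.7] [14.7 75.1] 11.3
(573, 0, 67, 237) [591.  -17.5] [ 37.3 131.7] 25.2
```

Peg 2 is confirmed at (445.3,-128.7), 11.3°, right under the tool. Descend and grip.

Call:
{"api": "move_arm", "payload": {"steps": [{"linear": [0, 0, -0.6], "rot": [0, 0, 0], "hand": 28}, {"linear": [0, 0, -0.5], "rot": [0, 0, 0], "hand": 28}, {"linear": [0, 0, -0.15], "rot": [0, 0, 0], "hand": 28}, {"linear": [0, 0, -0.06], "rot": [0, 0, 0], "hand": 28}, {"linear": [0, 0, 0], "rot": [0, 0, 0], "hand": 28}, {"linear": [0, 0, 0], "rot": [0, 0, 0], "hand": 5}, {"linear": [0, 0, 0], "rot": [0, 0, 0], "hand": 5}, {"linear": [0, 0, 0], "rot": [0, 0, 0], "hand": 5}, {"linear": [0, 0, 0], "rot": [0, 0, 0], "hand": 5}, {"linear": [0, 0, 0], "rot": [0, 0, 0], "hand": 5}]}}

```text
t: 13.85
tool_pos: [0.4454, -0.1296, -0.0265]
ee_rot: [[-0.195, 0.981, 0.002], [0.981, 0.195, -0.001], [-0.001, 0.001, -1.0]]
force: [-0.7, 0.2, 5.5]
grip_width: 0.0141
grasp_force: 20.0
```

Call:
{"api": "move_arm", "payload": {"steps": [{"linear": [0, 0, 0.6], "rot": [0, 0, 0], "hand": 5}, {"linear": [0, 0, 0.7], "rot": [0, 0, 0], "hand": 5}, {"linear": [0.19, -0.18, 0], "rot": [0, 0, 0.985], "hand": 5}, {"linear": [0.19, -0.18, 0], "rot": [0, 0, 0.985], "hand": 5}, {"linear": [0.19, -0.18, 0], "rot": [0, 0, 0.985], "hand": 5}, {"linear": [0.19, -0.18, 0], "rot": [0, 0, 0.985], "hand": 5}, {"linear": [0.19, -0.18, 0], "rot": [0, 0, 0.985], "hand": 5}, {"linear": [0.19, -0.18, 0], "rot": [0, 0, 0.985], "hand": 5}, {"linear": [0.19, -0.18, 0], "rot": [0, 0, 0.985], "hand": 5}, {"linear": [0.19, -0.18, 0], "rot": [0, 0, 0.985], "hand": 5}, {"linear": [0.19, -0.18, 0], "rot": [0, 0, 0.985], "hand": 5}, {"linear": [0.19, -0.18, 0], "rot": [0, 0, 0.985], "hand": 5}]}}

```text
t: 15.05
tool_pos: [0.5395, -0.2193, 0.0372]
ee_rot: [[-0.872, 0.489, -0.001], [0.489, 0.872, 0.0], [0.001, 0.0, -1.0]]
force: [-0.1, 0.7, 0.5]
grip_width: 0.0136
grasp_force: 20.0
```

Call:
{"api": "move_arm", "payload": {"steps": [{"linear": [0.19, -0.18, 0], "rot": [0, 0, 0.985], "hand": 5}, {"linear": [0.19, -0.18, 0], "rot": [0, 0, 0.985], "hand": 5}, {"linear": [0.19, -0.18, 0], "rot": [0, 0, 0.985], "hand": 5}, {"linear": [0.19, -0.18, 0], "rot": [0, 0, 0.985], "hand": 5}, {"linear": [0.19, -0.18, 0], "rot": [0, 0, 0.985], "hand": 5}, {"linear": [0.19, -0.18, 0], "rot": [0, 0, 0.985], "hand": 5}, {"linear": [0, 0, 0], "rot": [0, 0, 0], "hand": 5}, {"linear": [0, 0, 0], "rot": [0, 0, 0], "hand": 5}]}}

```text
t: 15.85
tool_pos: [0.596, -0.2727, 0.0371]
ee_rot: [[-1.0, 0.001, -0.001], [0.001, 1.0, 0.001], [0.001, 0.001, -1.0]]
force: [-0.2, 0.3, 0.1]
grip_width: 0.0143
grasp_force: 20.0
```

Call:
{"api": "move_arm", "payload": {"steps": [{"linear": [0, 0, -0.6], "rot": [0, 0, 0], "hand": 5}, {"linear": [0, 0, -0.4], "rot": [0, 0, 0], "hand": 5}, {"linear": [0, 0, -0.1], "rot": [0, 0, 0], "hand": 5}, {"linear": [0, 0, -0.06], "rot": [0, 0, 0], "hand": 5}, {"linear": [0, 0, -0.02], "rot": [0, 0, 0], "hand": 5}, {"linear": [0, 0, 0], "rot": [0, 0, 0], "hand": 5}, {"linear": [0, 0, 0], "rot": [0, 0, 0], "hand": 28}, {"linear": [0, 0, 0], "rot": [0, 0, 0], "hand": 28}, {"linear": [0, 0, 0], "rot": [0, 0, 0], "hand": 28}]}}

```text
t: 16.75
tool_pos: [0.5967, -0.2733, -0.021]
ee_rot: [[-1.0, -0.001, 0.001], [-0.001, 1.0, -0.0], [-0.001, -0.0, -1.0]]
force: [0.1, -0.6, -0.5]
grip_width: 0.028
grasp_force: 0.0
```

Call:
{"api": "move_arm", "payload": {"steps": [{"linear": [0, 0, 0.4], "rot": [0, 0, 0], "hand": 28}, {"linear": [0, 0, 0.9], "rot": [0, 0, 0], "hand": 28}, {"linear": [-0.4, 0, 0.4], "rot": [0, 0, 0], "hand": 28}, {"linear": [-0.8, 0, 0], "rot": [0, 0, 0], "hand": 70}, {"linear": [0, 0, 0], "rot": [0, 0, 0], "hand": 70}]}}

```text
t: 17.25
tool_pos: [0.5321, -0.2717, 0.0624]
ee_rot: [[-1.0, 0.001, -0.004], [0.001, 1.0, 0.003], [0.004, 0.003, -1.0]]
force: [0.2, -1.2, -1.1]
grip_width: 0.0421
grasp_force: 0.0
```

```bash
python3 - <<'E'
from h import *
im=wrist(.016,lambda H,S,V:(V>180)&(S<150)&(H<30)&(S>40))
cv2.imwrite("pics/w4.png",im[:,:,::-1])
E
```

```text
tool [ 0.5321 -0.2717  0.0624] psi 90.0
(0, 238, 74, 160) [ 579.3 -484.7] [ 48.6 129.2] 87.6
(289, 11, 131, 101) [ 407.7 -250.8] [48.4 75.8] 6.3
```

View pics/w4.png

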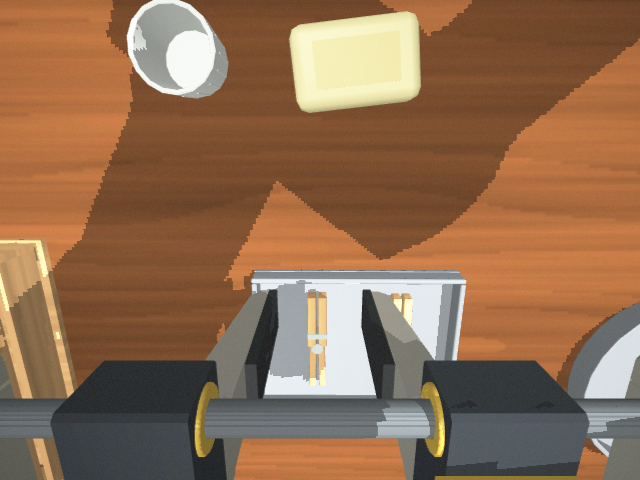

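The wrist view shows both pegs flat on the tray floor, at (317,340) and (402,310). The open white cap is at (177,48) and the soap at (355,60). Next is the far white cap.

Call:
{"api": "move_arm", "payload": {"steps": [{"linear": [-0.147, -0.085, 0], "rot": [0, 0, -1], "hand": 70}, {"linear": [-0.147, -0.085, 0], "rot": [0, 0, -1], "hand": 70}, {"linear": [-0.147, -0.085, 0], "rot": [0, 0, -1], "hand": 70}, {"linear": [-0.147, -0.085, 0], "rot": [0, 0, -1], "hand": 70}, {"linear": [-0.147, -0.085, 0], "rot": [0, 0, -1], "hand": 70}, {"linear": [-0.147, -0.085, 0], "rot": [0, 0, -1], "hand": 70}, {"linear": [-0.147, -0.085, 0], "rot": [0, 0, -1], "hand": 70}, {"linear": [-0.147, -0.085, 0], "rot": [0, 0, -1], "hand": 70}, {"linear": [-0.147, -0.085, 0], "rot": [0, 0, -1], "hand": 70}, {"linear": [-0.147, -0.085, 0], "rot": [0, 0, -1], "hand": 70}, {"linear": [-0.147, -0.085, 0], "rot": [0, 0, -1], "hand": 70}, {"linear": [-0.147, -0.085, 0], "rot": [0, 0, -1], "hand": 70}]}}

```text
t: 18.5
tool_pos: [0.4492, -0.3249, 0.0638]
ee_rot: [[-0.498, 0.867, 0.001], [0.867, 0.498, -0.001], [-0.001, 0.001, -1.0]]
force: [0.3, -0.6, 1.3]
grip_width: 0.0701
grasp_force: 0.0
```

Call:
{"api": "move_arm", "payload": {"steps": [{"linear": [-0.147, -0.085, 0], "rot": [0, 0, -1], "hand": 70}, {"linear": [-0.147, -0.085, 0], "rot": [0, 0, -1], "hand": 70}, {"linear": [-0.147, -0.085, 0], "rot": [0, 0, -1], "hand": 70}, {"linear": [-0.147, -0.085, 0], "rot": [0, 0, -1], "hand": 70}, {"linear": [-0.147, -0.085, 0], "rot": [0, 0, -1], "hand": 70}, {"linear": [-0.147, -0.085, 0], "rot": [0, 0, -1], "hand": 70}, {"linear": [0, 0, 0], "rot": [0, 0, 0], "hand": 70}, {"linear": [0, 0, 0], "rot": [0, 0, 0], "hand": 70}]}}

```text
t: 19.3
tool_pos: [0.4049, -0.35, 0.0637]
ee_rot: [[-0.003, 1.0, 0.001], [1.0, 0.003, -0.0], [-0.0, 0.001, -1.0]]
force: [0.0, -0.2, 0.1]
grip_width: 0.0697
grasp_force: 0.0
```

```bash
python3 - <<'E'
from h import *
im=wrist(.042,lambda H,S,V:(V>130)&(S<50))
cv2.imwrite("pics/w5.png",im[:,:,::-1])
E
```

```text
tool [ 0.4049 -0.35    0.0637] psi 0.2
(401, 292, 63, 63) [ 475.5 -387.2] [17.1 59.2] 42.0
(283, 226, 74, 81) [ 405.6 -348.2] [51.3 46.4] 62.1
(293, 44, 65, 120) [ 407.5 -252.6] [32.7 58.9] 6.2
(523, 0, 117, 219) [ 561.6 -258.4] [ 71.3 114.2] 0.1
(515, 0, 39, 214) [ 523.1 -257. ] [111.1   2.6] 89.6
```

The cap is confirmed at about (405,-349). Descend and grip.

Call:
{"api": "move_arm", "payload": {"steps": [{"linear": [0, 0, -0.6], "rot": [0, 0, 0], "hand": 70}, {"linear": [0, 0, -0.6], "rot": [0, 0, 0], "hand": 70}, {"linear": [0, 0, -0.28], "rot": [0, 0, 0], "hand": 70}, {"linear": [0, 0, -0.1], "rot": [0, 0, 0], "hand": 70}, {"linear": [0, 0, 0], "rot": [0, 0, 0], "hand": 30}, {"linear": [0, 0, 0], "rot": [0, 0, 0], "hand": 30}, {"linear": [0, 0, 0], "rot": [0, 0, 0], "hand": 30}, {"linear": [0, 0, 0], "rot": [0, 0, 0], "hand": 30}, {"linear": [0, 0, 0], "rot": [0, 0, 0], "hand": 30}, {"linear": [0, 0, 0], "rot": [0, 0, 0], "hand": 30}], "force": 15}}

```text
t: 20.35
tool_pos: [0.4049, -0.3506, -0.0142]
ee_rot: [[-0.001, 1.0, 0.002], [1.0, 0.001, -0.002], [-0.002, 0.002, -1.0]]
force: [-1.0, -0.2, 6.9]
grip_width: 0.0458
grasp_force: 15.0
```

Call:
{"api": "move_arm", "payload": {"steps": [{"linear": [0, 0, 0.2], "rot": [0, 0, 0], "hand": 30}, {"linear": [0, 0, 0.5], "rot": [0, 0, 0], "hand": 30}, {"linear": [0, 0, 0.8], "rot": [0, 0, 0], "hand": 30}, {"linear": [0, 0, 0.5], "rot": [0, 0, 0], "hand": 30}, {"linear": [0, 0, 0], "rot": [0, 0, 0], "hand": 30}]}}

```text
t: 20.85
tool_pos: [0.4061, -0.3522, 0.0892]
ee_rot: [[-0.001, 1.0, 0.005], [1.0, 0.001, -0.007], [-0.007, 0.005, -1.0]]
force: [-0.6, -0.2, 0.2]
grip_width: 0.0455
grasp_force: 15.0
```

Call:
{"api": "move_arm", "payload": {"steps": [{"linear": [0.38, 0.54, 0], "rot": [0, 0, 0], "hand": 30}, {"linear": [0.38, 0.54, 0], "rot": [0, 0, 0], "hand": 30}, {"linear": [0.38, 0.54, 0], "rot": [0, 0, 0], "hand": 30}, {"linear": [0.38, 0.54, 0], "rot": [0, 0, 0], "hand": 30}, {"linear": [0.38, 0.54, 0], "rot": [0, 0, 0], "hand": 30}, {"linear": [0.38, 0.54, 0], "rot": [0, 0, 0], "hand": 30}, {"linear": [0.38, 0.54, 0], "rot": [0, 0, 0], "hand": 30}, {"linear": [0.38, 0.54, 0], "rot": [0, 0, 0], "hand": 30}, {"linear": [0.38, 0.54, 0], "rot": [0, 0, 0], "hand": 30}, {"linear": [0.38, 0.54, 0], "rot": [0, 0, 0], "hand": 30}, {"linear": [0.38, 0.54, 0], "rot": [0, 0, 0], "hand": 30}, {"linear": [0.38, 0.54, 0], "rot": [0, 0, 0], "hand": 30}]}}

```text
t: 22.05
tool_pos: [0.6316, -0.0242, 0.0829]
ee_rot: [[-0.001, 1.0, -0.003], [1.0, 0.001, 0.0], [0.0, -0.003, -1.0]]
force: [0.8, -0.5, -0.3]
grip_width: 0.0459
grasp_force: 15.0
```

Call:
{"api": "move_arm", "payload": {"steps": [{"linear": [0, 0, 0], "rot": [0, 0, 0], "hand": 30}, {"linear": [0, 0, 0], "rot": [0, 0, 0], "hand": 30}]}}

```text
t: 22.25
tool_pos: [0.6311, -0.0252, 0.0831]
ee_rot: [[-0.002, 1.0, -0.003], [1.0, 0.002, 0.0], [0.0, -0.003, -1.0]]
force: [-0.8, -0.4, 0.1]
grip_width: 0.0453
grasp_force: 15.0
```

Call:
{"api": "move_arm", "payload": {"steps": [{"linear": [0.04, -0.06, -0.6], "rot": [0, 0, 0], "hand": 30}, {"linear": [0, 0, -0.6], "rot": [0, 0, 0], "hand": 30}, {"linear": [0, 0, -0.4], "rot": [0, 0, 0], "hand": 30}, {"linear": [0, 0, -0.1], "rot": [0, 0, 0], "hand": 30}, {"linear": [0, 0, -0.06], "rot": [0, 0, 0], "hand": 30}, {"linear": [0, 0, -0.04], "rot": [0, 0, 0], "hand": 30}, {"linear": [0, 0, -0.02], "rot": [0, 0, 0], "hand": 30}, {"linear": [0, 0, 0], "rot": [0, 0, 0], "hand": 30}, {"linear": [0, 0, 0], "rot": [0, 0, 0], "hand": 30}]}}

```text
t: 23.15
tool_pos: [0.6347, -0.0287, -0.0057]
ee_rot: [[-0.001, 1.0, 0.001], [1.0, 0.001, -0.0], [-0.0, 0.001, -1.0]]
force: [-0.0, -0.8, -0.4]
grip_width: 0.0457
grasp_force: 15.0
```

Call:
{"api": "move_arm", "payload": {"steps": [{"linear": [0, 0, -0.06], "rot": [0, 0, 0], "hand": 30}, {"linear": [0, 0, 0], "rot": [0, 0, 0], "hand": 30}, {"linear": [0, 0, 0], "rot": [0, 0, 0], "hand": 30}]}}

```text
t: 23.45
tool_pos: [0.634, -0.0285, -0.0096]
ee_rot: [[-0.001, 1.0, -0.0], [1.0, 0.001, 0.0], [0.0, -0.0, -1.0]]
force: [-0.1, -0.2, 0.2]
grip_width: 0.046
grasp_force: 15.0
```

Call:
{"api": "move_arm", "payload": {"steps": [{"linear": [0, 0, -0.02], "rot": [0, 0, 0], "hand": 30}, {"linear": [0, 0, 0], "rot": [0, 0, 0], "hand": 30}, {"linear": [0, 0, 0], "rot": [0, 0, 0], "hand": 60}, {"linear": [0, 0, 0], "rot": [0, 0, 0], "hand": 60}, {"linear": [0, 0, 0], "rot": [0, 0, 0], "hand": 60}, {"linear": [0, 0, 0], "rot": [0, 0, 0], "hand": 60}, {"linear": [0, 0, 0.5], "rot": [0, 0, 0], "hand": 60}, {"linear": [0, 0, 0.9], "rot": [0, 0, 0], "hand": 60}, {"linear": [0, 0, 0.1], "rot": [0, 0, 0], "hand": 60}, {"linear": [0, 0, 0], "rot": [0, 0, 0], "hand": 60}, {"linear": [0, 0, 0], "rot": [0, 0, 0], "hand": 60}]}}

```text
t: 24.55
tool_pos: [0.6332, -0.0284, 0.0632]
ee_rot: [[-0.001, 1.0, -0.002], [1.0, 0.001, 0.0], [0.0, -0.002, -1.0]]
force: [-0.5, 0.3, -0.8]
grip_width: 0.0601
grasp_force: 0.0
```

Call:
{"api": "move_arm", "payload": {"steps": [{"linear": [-0.49, 0.35, 0], "rot": [0, 0, 0], "hand": 70}, {"linear": [-0.49, 0.35, 0], "rot": [0, 0, 0], "hand": 70}, {"linear": [-0.49, 0.35, 0], "rot": [0, 0, 0], "hand": 70}, {"linear": [-0.49, 0.35, 0], "rot": [0, 0, 0], "hand": 70}, {"linear": [-0.49, 0.35, 0], "rot": [0, 0, 0], "hand": 70}, {"linear": [-0.49, 0.35, 0], "rot": [0, 0, 0], "hand": 70}, {"linear": [-0.49, 0.35, 0], "rot": [0, 0, 0], "hand": 70}, {"linear": [-0.49, 0.35, 0], "rot": [0, 0, 0], "hand": 70}, {"linear": [0, 0, 0], "rot": [0, 0, 0], "hand": 70}, {"linear": [0, 0, 0], "rot": [0, 0, 0], "hand": 70}, {"linear": [0, 0, 0], "rot": [0, 0, 0], "hand": 70}]}}

```text
t: 25.65
tool_pos: [0.4385, 0.1109, 0.064]
ee_rot: [[-0.0, 1.0, -0.0], [1.0, 0.0, -0.0], [-0.0, -0.0, -1.0]]
force: [-0.1, 0.7, 0.7]
grip_width: 0.07
grasp_force: 0.0
```

```bash
python3 - <<'E'
from h import *
im=wrist(.042,lambda H,S,V:(V>130)&(S<50))
im=env.capture("scene")[240:330,250:410]
cv2.imwrite("pics/s4.png",cv2.resize(im,(640,360))[:,:,::-1])
E
```

```text
tool [0.4385 0.1109 0.064 ] psi 0.0
(138, 408, 365, 30) [439.1  -4.9] [ 25.3 263.3] 90.0
(401, 292, 66, 78) [516.5  69.1] [20.5 72.8] 27.7
(176, 292, 63, 55) [368.   73.9] [58.5 16.6] 48.3
(493, 290, 147, 97) [610.8  65.8] [ 59.6 110.5] 77.4
(284, 226, 74, 80) [438.1 112.4] [46.6 51.1] 29.6
(320, 39, 50, 57) [452.  227.1] [27.  26.4] 25.1
(536, 0, 104, 181) [586.3 218.8] [54.4 93.9] 12.3
```

View pics/s4.png

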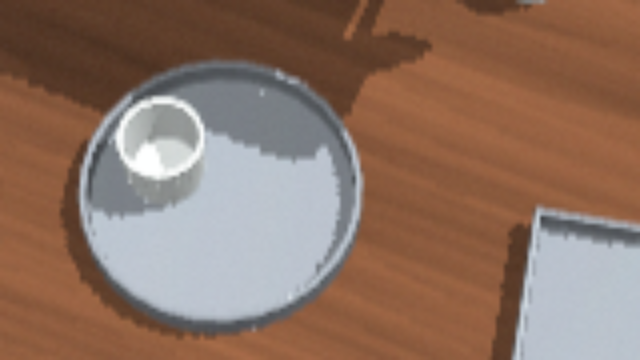

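The first cap stands upright in the dish at crop (160,145), clear of the wall, with plenty of room beside it. The second cap is confirmed under the tool.

Call:
{"api": "move_arm", "payload": {"steps": [{"linear": [0, 0, -0.6], "rot": [0, 0, 0], "hand": 70}, {"linear": [0, 0, -0.6], "rot": [0, 0, 0], "hand": 70}, {"linear": [0, 0, -0.28], "rot": [0, 0, 0], "hand": 70}, {"linear": [0, 0, -0.1], "rot": [0, 0, 0], "hand": 70}, {"linear": [0, 0, 0], "rot": [0, 0, 0], "hand": 30}, {"linear": [0, 0, 0], "rot": [0, 0, 0], "hand": 30}, {"linear": [0, 0, 0], "rot": [0, 0, 0], "hand": 30}, {"linear": [0, 0, 0], "rot": [0, 0, 0], "hand": 30}, {"linear": [0, 0, 0], "rot": [0, 0, 0], "hand": 30}, {"linear": [0, 0, 0], "rot": [0, 0, 0], "hand": 30}], "force": 15}}

```text
t: 26.75
tool_pos: [0.4393, 0.1113, -0.0135]
ee_rot: [[-0.001, 1.0, 0.002], [1.0, 0.001, -0.0], [-0.0, 0.002, -1.0]]
force: [0.1, 0.1, 6.5]
grip_width: 0.0447
grasp_force: 15.0
```

Call:
{"api": "move_arm", "payload": {"steps": [{"linear": [0, 0, 0.2], "rot": [0, 0, 0], "hand": 30}, {"linear": [0, 0, 0.5], "rot": [0, 0, 0], "hand": 30}, {"linear": [0, 0, 0.8], "rot": [0, 0, 0], "hand": 30}, {"linear": [0, 0, 0.5], "rot": [0, 0, 0], "hand": 30}, {"linear": [0, 0, 0], "rot": [0, 0, 0], "hand": 30}]}}

```text
t: 27.25
tool_pos: [0.4412, 0.1115, 0.0897]
ee_rot: [[-0.001, 1.0, 0.008], [1.0, 0.001, -0.0], [-0.0, 0.008, -1.0]]
force: [0.7, 0.1, 0.1]
grip_width: 0.0453
grasp_force: 15.0
```

Call:
{"api": "move_arm", "payload": {"steps": [{"linear": [0.49, -0.178, 0], "rot": [0, 0, 0], "hand": 30}, {"linear": [0.49, -0.178, 0], "rot": [0, 0, 0], "hand": 30}, {"linear": [0.49, -0.178, 0], "rot": [0, 0, 0], "hand": 30}, {"linear": [0.49, -0.178, 0], "rot": [0, 0, 0], "hand": 30}, {"linear": [0.49, -0.178, 0], "rot": [0, 0, 0], "hand": 30}, {"linear": [0.49, -0.178, 0], "rot": [0, 0, 0], "hand": 30}, {"linear": [0.49, -0.178, 0], "rot": [0, 0, 0], "hand": 30}, {"linear": [0.49, -0.178, 0], "rot": [0, 0, 0], "hand": 30}, {"linear": [0, 0, 0], "rot": [0, 0, 0], "hand": 30}, {"linear": [0, 0, 0], "rot": [0, 0, 0], "hand": 30}]}}

```text
t: 28.25
tool_pos: [0.6329, 0.0404, 0.0839]
ee_rot: [[-0.001, 1.0, -0.003], [1.0, 0.001, 0.001], [0.001, -0.003, -1.0]]
force: [0.0, -0.1, -0.8]
grip_width: 0.0454
grasp_force: 15.0
```

Call:
{"api": "move_arm", "payload": {"steps": [{"linear": [0, 0, -0.6], "rot": [0, 0, 0], "hand": 30}, {"linear": [0, 0, -0.6], "rot": [0, 0, 0], "hand": 30}, {"linear": [0, 0, -0.4], "rot": [0, 0, 0], "hand": 30}, {"linear": [0, 0, -0.1], "rot": [0, 0, 0], "hand": 30}, {"linear": [0, 0, -0.06], "rot": [0, 0, 0], "hand": 30}, {"linear": [0, 0, -0.04], "rot": [0, 0, 0], "hand": 30}, {"linear": [0, 0, -0.04], "rot": [0, 0, 0], "hand": 30}, {"linear": [0, 0, 0], "rot": [0, 0, 0], "hand": 30}, {"linear": [0, 0, 0], "rot": [0, 0, 0], "hand": 30}, {"linear": [0, 0, 0], "rot": [0, 0, 0], "hand": 30}]}}

```text
t: 29.25
tool_pos: [0.6345, 0.0402, -0.006]
ee_rot: [[-0.001, 1.0, 0.001], [1.0, 0.001, -0.0], [-0.0, 0.001, -1.0]]
force: [-0.5, 0.5, 0.0]
grip_width: 0.0456
grasp_force: 15.0
```

Call:
{"api": "move_arm", "payload": {"steps": [{"linear": [0, 0, -0.06], "rot": [0, 0, 0], "hand": 30}, {"linear": [0, 0, -0.02], "rot": [0, 0, 0], "hand": 30}, {"linear": [0, 0, 0], "rot": [0, 0, 0], "hand": 30}, {"linear": [0, 0, 0], "rot": [0, 0, 0], "hand": 30}, {"linear": [0, 0, 0], "rot": [0, 0, 0], "hand": 60}, {"linear": [0, 0, 0], "rot": [0, 0, 0], "hand": 60}, {"linear": [0, 0, 0], "rot": [0, 0, 0], "hand": 60}, {"linear": [0, 0, 0], "rot": [0, 0, 0], "hand": 60}]}}

```text
t: 30.05
tool_pos: [0.6339, 0.0402, -0.0108]
ee_rot: [[-0.001, 1.0, -0.0], [1.0, 0.001, 0.0], [0.0, -0.0, -1.0]]
force: [-0.7, -0.4, 0.1]
grip_width: 0.0603
grasp_force: 0.0
```

Call:
{"api": "move_arm", "payload": {"steps": [{"linear": [0, 0, 0.5], "rot": [0, 0, 0], "hand": 60}, {"linear": [0, 0, 0.9], "rot": [0, 0, 0], "hand": 60}, {"linear": [0, 0, 0.5], "rot": [0, 0, 0], "hand": 60}, {"linear": [0, 0, 0], "rot": [0, 0, 0], "hand": 40}, {"linear": [0, 0, 0], "rot": [0, 0, 0], "hand": 40}]}}

```text
t: 30.55
tool_pos: [0.6342, 0.0402, 0.0845]
ee_rot: [[-0.001, 1.0, 0.0], [1.0, 0.001, -0.0], [-0.0, 0.0, -1.0]]
force: [-0.4, 0.5, -0.4]
grip_width: 0.0462
grasp_force: 0.0
```

Call:
{"api": "move_arm", "payload": {"steps": [{"linear": [-0.362, 0.384, 0], "rot": [0, 0, 0], "hand": 40}, {"linear": [-0.362, 0.384, 0], "rot": [0, 0, 0], "hand": 40}, {"linear": [-0.362, 0.384, 0], "rot": [0, 0, 0], "hand": 40}, {"linear": [-0.362, 0.384, 0], "rot": [0, 0, 0], "hand": 40}, {"linear": [-0.362, 0.384, 0], "rot": [0, 0, 0], "hand": 40}, {"linear": [-0.362, 0.384, 0], "rot": [0, 0, 0], "hand": 40}, {"linear": [-0.362, 0.384, 0], "rot": [0, 0, 0], "hand": 40}, {"linear": [-0.362, 0.384, 0], "rot": [0, 0, 0], "hand": 40}, {"linear": [-0.362, 0.384, 0], "rot": [0, 0, 0], "hand": 40}, {"linear": [-0.362, 0.384, 0], "rot": [0, 0, 0], "hand": 40}, {"linear": [0, 0, 0], "rot": [0, 0, 0], "hand": 40}, {"linear": [0, 0, 0], "rot": [0, 0, 0], "hand": 40}]}}

```text
t: 31.75
tool_pos: [0.452, 0.2319, 0.083]
ee_rot: [[-0.002, 1.0, -0.002], [1.0, 0.002, -0.001], [-0.001, -0.002, -1.0]]
force: [0.6, 0.3, 0.3]
grip_width: 0.04
grasp_force: 0.0
```

```bash
python3 - <<'E'
from h import *
im=wrist(.062,lambda H,S,V:(V>200)&(S<50),30)
cv2.imwrite("pics/w6.png",im[150:390,160:480][:,:,::-1])
E
```

```text
tool [0.452  0.2319 0.083 ] psi 0.1
(586, 439, 20, 28) [656.4  91.9] [ 3.9 30.9] 36.8
(572, 439, 20, 41) [648.6  84.5] [13.7 37.3] 0.2
(508, 306, 109, 24) [609.3 200.6] [69.   2.6] 12.4
(313, 264, 19, 17) [453.6 231.7] [11.3 10.7] 0.1
(302, 231, 40, 36) [453.2 247.1] [24.2 22.3] 3.0
(475, 191, 129, 142) [589.6 239.4] [74.6 85.8] 12.4
(481, 177, 137, 32) [586.3 281.3] [78.7  2.6] 12.2
(618, 176, 6, 133) [636.3 249.4] [ 2.4 86. ] 12.4
```

View pics/w6.png

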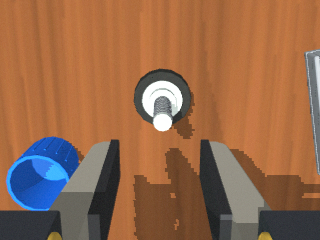

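The stud top is at (453.6,231.7), centred between the fingers. Descend and grip.

Call:
{"api": "move_arm", "payload": {"steps": [{"linear": [0.02, 0, -0.6], "rot": [0, 0, 0], "hand": 40}, {"linear": [0, 0, -0.6], "rot": [0, 0, 0], "hand": 40}, {"linear": [0, 0, -0.3], "rot": [0, 0, 0], "hand": 40}, {"linear": [0, 0, -0.14], "rot": [0, 0, 0], "hand": 40}, {"linear": [0, 0, 0], "rot": [0, 0, 0], "hand": 40}, {"linear": [0, 0, 0], "rot": [0, 0, 0], "hand": 5}, {"linear": [0, 0, 0], "rot": [0, 0, 0], "hand": 5}, {"linear": [0, 0, 0], "rot": [0, 0, 0], "hand": 5}, {"linear": [0, 0, 0], "rot": [0, 0, 0], "hand": 5}, {"linear": [0, 0, 0], "rot": [0, 0, 0], "hand": 5}, {"linear": [0, 0, 0], "rot": [0, 0, 0], "hand": 5}], "force": 30}}

```text
t: 32.9
tool_pos: [0.4544, 0.2323, 0.003]
ee_rot: [[-0.001, 1.0, 0.001], [1.0, 0.001, 0.0], [0.0, 0.001, -1.0]]
force: [-1.1, -1.5, 3.1]
grip_width: 0.0112
grasp_force: 30.0
```

Call:
{"api": "move_arm", "payload": {"steps": [{"linear": [0, 0, 0.2], "rot": [0, 0, 0], "hand": 5}, {"linear": [0, 0, 0.5], "rot": [0, 0, 0], "hand": 5}, {"linear": [0, 0, 0.7], "rot": [0, 0, 0], "hand": 5}, {"linear": [0, 0, 0], "rot": [0, 0, 0], "hand": 5}]}}

```text
t: 33.3
tool_pos: [0.458, 0.2333, 0.0778]
ee_rot: [[-0.001, 1.0, 0.009], [1.0, 0.001, 0.002], [0.002, 0.009, -1.0]]
force: [0.9, -0.2, 0.3]
grip_width: 0.0112
grasp_force: 30.0
```

```bash
python3 - <<'E'
from h import *
print(cast("top",[(187,79),(200,74),(135,96),(155,85)],0.0)[:,:2].round(3).tolist(), env.sense()["tool_pos"])
E
```

```text
[[0.826, 0.256], [0.837, 0.23], [0.792, 0.36], [0.815, 0.321]] [0.45801921 0.23327607 0.07775773]
```

Call:
{"api": "move_arm", "payload": {"steps": [{"linear": [0.41, -0.02, 0], "rot": [0, 0, 0], "hand": 5}, {"linear": [0.41, -0.02, 0], "rot": [0, 0, 0], "hand": 5}, {"linear": [0.41, -0.02, 0], "rot": [0, 0, 0], "hand": 5}]}}

```text
t: 33.6
tool_pos: [0.5157, 0.2291, 0.0719]
ee_rot: [[-0.001, 1.0, -0.001], [1.0, 0.001, -0.0], [-0.0, -0.001, -1.0]]
force: [0.4, 0.4, -0.8]
grip_width: 0.0115
grasp_force: 30.0
```

Call:
{"api": "move_arm", "payload": {"steps": [{"linear": [0.41, -0.02, 0], "rot": [0, 0, 0], "hand": 5}, {"linear": [0.41, -0.02, 0], "rot": [0, 0, 0], "hand": 5}, {"linear": [0.41, -0.02, 0], "rot": [0, 0, 0], "hand": 5}, {"linear": [0.41, -0.02, 0], "rot": [0, 0, 0], "hand": 5}, {"linear": [0.41, -0.02, 0], "rot": [0, 0, 0], "hand": 5}, {"linear": [0, 0, 0], "rot": [0, 0, 0], "hand": 5}, {"linear": [0, 0, 0], "rot": [0, 0, 0], "hand": 5}]}}

```text
t: 34.3
tool_pos: [0.6171, 0.2241, 0.0715]
ee_rot: [[-0.001, 1.0, -0.002], [1.0, 0.001, -0.0], [-0.0, -0.002, -1.0]]
force: [0.1, -0.1, -0.8]
grip_width: 0.0112
grasp_force: 30.0
```

Call:
{"api": "move_arm", "payload": {"steps": [{"linear": [0, 0, -0.5], "rot": [0, 0, 0], "hand": 5}, {"linear": [0, 0, -0.5], "rot": [0, 0, 0], "hand": 5}, {"linear": [0, 0, -0.15], "rot": [0, 0, 0], "hand": 5}, {"linear": [0, 0, -0.06], "rot": [0, 0, 0], "hand": 5}, {"linear": [0, 0, 0], "rot": [0, 0, 0], "hand": 5}, {"linear": [0, 0, 0], "rot": [0, 0, 0], "hand": 5}]}}

```text
t: 34.9
tool_pos: [0.6191, 0.2245, 0.0136]
ee_rot: [[-0.001, 1.0, 0.002], [1.0, 0.001, 0.0], [0.0, 0.002, -1.0]]
force: [-0.3, 0.1, -0.6]
grip_width: 0.0113
grasp_force: 30.0
```

Call:
{"api": "move_arm", "payload": {"steps": [{"linear": [0, 0, -0.06], "rot": [0, 0, 0], "hand": 5}, {"linear": [0, 0, -0.03], "rot": [0, 0, 0], "hand": 5}, {"linear": [0, 0, 0], "rot": [0, 0, 0], "hand": 5}, {"linear": [0, 0, 0], "rot": [0, 0, 0], "hand": 5}]}}

```text
t: 35.3
tool_pos: [0.6181, 0.2242, 0.0075]
ee_rot: [[-0.001, 1.0, -0.0], [1.0, 0.001, 0.0], [0.0, -0.0, -1.0]]
force: [-0.8, -0.4, -0.8]
grip_width: 0.0113
grasp_force: 30.0
```

Call:
{"api": "move_arm", "payload": {"steps": [{"linear": [0, 0, -0.02], "rot": [0, 0, 0], "hand": 5}, {"linear": [0, 0, 0], "rot": [0, 0, 0], "hand": 5}]}}

```text
t: 35.5
tool_pos: [0.6183, 0.2242, 0.007]
ee_rot: [[-0.001, 1.0, 0.0], [1.0, 0.001, 0.0], [0.0, 0.0, -1.0]]
force: [-1.9, -0.2, 2.8]
grip_width: 0.0117
grasp_force: 30.0
```

Contact with the tray floor (+2.8 N). Release and retreat toward the robot.

Call:
{"api": "move_arm", "payload": {"steps": [{"linear": [0, 0, 0], "rot": [0, 0, 0], "hand": 40}, {"linear": [0, 0, 0], "rot": [0, 0, 0], "hand": 40}, {"linear": [0, 0, 0], "rot": [0, 0, 0], "hand": 40}, {"linear": [0, 0, 0], "rot": [0, 0, 0], "hand": 40}, {"linear": [0, 0, 0.5], "rot": [0, 0, 0], "hand": 40}, {"linear": [0, 0, 0.9], "rot": [0, 0, 0], "hand": 40}, {"linear": [0, 0, 0.9], "rot": [0, 0, 0], "hand": 40}]}}

```text
t: 36.2
tool_pos: [0.6171, 0.224, 0.1217]
ee_rot: [[-0.001, 1.0, -0.002], [1.0, 0.001, -0.0], [-0.0, -0.002, -1.0]]
force: [0.3, -1.1, -0.2]
grip_width: 0.0401
grasp_force: 0.0
```

Call:
{"api": "move_arm", "payload": {"steps": [{"linear": [-0.7, 0.5, 0.2], "rot": [0, 0, 0], "hand": 40}, {"linear": [-0.7, 0.5, 0.2], "rot": [0, 0, 0], "hand": 40}, {"linear": [-0.7, 0.5, 0.2], "rot": [0, 0, 0], "hand": 40}, {"linear": [-0.7, 0.5, 0], "rot": [0, 0, 0], "hand": 40}, {"linear": [-0.7, 0.5, 0], "rot": [0, 0, 0], "hand": 40}, {"linear": [-0.7, 0.5, 0], "rot": [0, 0, 0], "hand": 40}, {"linear": [-0.7, 0.5, 0], "rot": [0, 0, 0], "hand": 40}, {"linear": [-0.7, 0.5, 0], "rot": [0, 0, 0], "hand": 40}, {"linear": [-0.7, 0.5, 0], "rot": [0, 0, 0], "hand": 40}, {"linear": [-0.7, 0.5, 0], "rot": [0, 0, 0], "hand": 40}, {"linear": [0, 0.7, 0], "rot": [0, 0, 0], "hand": 40}, {"linear": [0, 0, 0], "rot": [0, 0, 0], "hand": 40}]}}

```text
t: 37.4
tool_pos: [0.2667, 0.5118, 0.1511]
ee_rot: [[-0.005, 1.0, -0.0], [1.0, 0.005, 0.001], [0.001, -0.0, -1.0]]
force: [-0.1, -0.9, 0.2]
grip_width: 0.0396
grasp_force: 0.0
```

```bash
python3 - <<'E'
from h import *
a=env.capture("top")[100:330,90:550];b=env.capture("scene")[110:360,150:520]
a=cv2.resize(a,(600,300));b=cv2.resize(b,(444,300))
o=np.zeros((600,600,3),np.uint8);o[:300]=a;o[300:,:444]=b
cv2.imwrite("pics/end.png",o[:,:,::-1]);print(env.sense()["t"],env.sense()["tool_pos"])
E
```

```text
37.5 [0.26794454 0.5092048  0.15122374]
```

View pics/end.png

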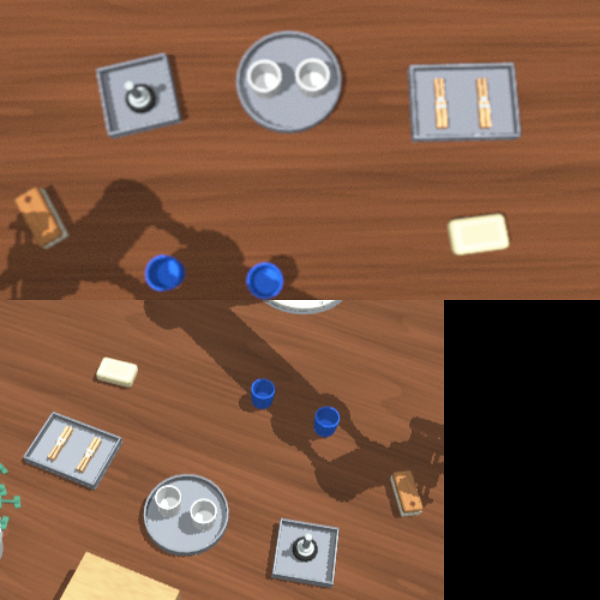

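Both views show the two pegs flat in the oblong tray, top crop (440,102) and (484,102). The two white caps stand upright in the dish at (265,76) and (313,75), and the foot stands in the square tray at (140,95). The soap, brush and blue cups are undisturbed.

```bash
python3 -c "
from station import env
print(env.close_job())"
```

```text
the job is handed in; nothing more can be done
None
```

The job is handed in, about 38 s into the 106 s limit: both pegs lie flat in the oblong tray, both white caps stand upright in the round dish, and the levelling foot stands in the square tray, with the soap and brush left where they lay.

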